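Reload the elution station and reset its tripped breaker

TASK

The elution station's breaker tripped during a run. Pull out the spent cassettes (red tabs) and lay them flat in the grey tray, slide every fresh cassette (blue tab) fully home into a slot of its own, and turn the vacuum valve to 60 degrees open, at the green mark; only when all that is done, reset the breaker: push its toggle fully off, to the red stripe, then throw it fully on, to the green. Leave the tube rack, the bottle and the pen cap where they stand.

Things in the scene. Friction and masses are not known exactly. Their poses are not given: they have to be found in the camera images.
- fresh0: Fresh cassette, white with a BLUE tab, lying on the bench to the robot's left; may be absent. Slab 110 long (x) x 36 wide (y) x 8 mm, 90 g; origin: centre of underside, z up; +x end enters the slot first. Upright grip tab 24 (x) x 14 (y) mm centred at x = -38 mm, y = 0, from z = 8 to 44 mm: pinch it across its 14 mm.
- fresh1: Fresh cassette, white with a BLUE tab, lying on the bench to the robot's left; may be absent. Slab 110 long (x) x 36 wide (y) x 8 mm, 90 g; origin: centre of underside, z up; +x end enters the slot first. Upright grip tab 24 (x) x 14 (y) mm centred at x = -38 mm, y = 0, from z = 8 to 44 mm: pinch it across its 14 mm.
- fresh2: Fresh cassette, white with a BLUE tab, lying on the bench to the robot's left; may be absent. Slab 110 long (x) x 36 wide (y) x 8 mm, 90 g; origin: centre of underside, z up; +x end enters the slot first. Upright grip tab 24 (x) x 14 (y) mm centred at x = -38 mm, y = 0, from z = 8 to 44 mm: pinch it across its 14 mm.
- spent0: Spent cassette, grey-beige with a RED tab, at first home in a slot of the station; may be absent. Slab 110 long (x) x 36 wide (y) x 8 mm, 90 g; origin: centre of underside, z up; +x end enters the slot first. Upright grip tab 24 (x) x 14 (y) mm centred at x = -38 mm, y = 0, from z = 8 to 44 mm: pinch it across its 14 mm.
- spent1: Spent cassette, grey-beige with a RED tab, at first home in a slot of the station; may be absent. Slab 110 long (x) x 36 wide (y) x 8 mm, 90 g; origin: centre of underside, z up; +x end enters the slot first. Upright grip tab 24 (x) x 14 (y) mm centred at x = -38 mm, y = 0, from z = 8 to 44 mm: pinch it across its 14 mm.
- spent2: Spent cassette, grey-beige with a RED tab, at first home in a slot of the station; may be absent. Slab 110 long (x) x 36 wide (y) x 8 mm, 90 g; origin: centre of underside, z up; +x end enters the slot first. Upright grip tab 24 (x) x 14 (y) mm centred at x = -38 mm, y = 0, from z = 8 to 44 mm: pinch it across its 14 mm.
- station: Elution station, fixed low blue block 216 (y) x 80 (x, -40 to +40 mm) x 49 mm high; origin: centre of underside. Three slots open towards its -x side (the robot), centred at y = -66, 0, +66 mm: 39 mm wide, 11 mm high, floored by the bench (z = 0), stop 60 mm behind the mouth (at x = +20 mm). Roof and straight walls begin at x = -28 mm; the black sheet in front is paper-thin.
- seat0 (a point): Where the origin of a cassette lies when it is fully home in slot 0 (station x = -35 mm, y = -66 mm, z = 0); axes as the station's: +x is the way in, cassette flat on the bench. The tab stays outside, its centre 33 mm before the mouth. Orange guides 13 mm high, open above, narrow from about 53 to 39 mm wide over station x = -43 to -28 mm.
- seat1 (a point): Where the origin of a cassette lies when it is fully home in slot 1 (station x = -35 mm, y = 0 mm, z = 0); axes as the station's: +x is the way in, cassette flat on the bench. The tab stays outside, its centre 33 mm before the mouth. Orange guides 13 mm high, open above, narrow from about 53 to 39 mm wide over station x = -43 to -28 mm.
- seat2 (a point): Where the origin of a cassette lies when it is fully home in slot 2 (station x = -35 mm, y = 66 mm, z = 0); axes as the station's: +x is the way in, cassette flat on the bench. The tab stays outside, its centre 33 mm before the mouth. Orange guides 13 mm high, open above, narrow from about 53 to 39 mm wide over station x = -43 to -28 mm.
- tray: Used-cassette tray, fixed: open grey box 170 (x) x 160 (y) x 20 mm high, walls and floor 5 mm (inside 160 x 150), origin at the centre of its underside; three cassettes lie side by side along its x at y = -50, 0 and +50 mm.
- valve_base: Vacuum valve body, fixed: aluminium block 74 x 74 x 30 mm, origin at the centre of its underside, valve axis vertical through the origin. White dial on top: red mark at 0 deg (its +x), black at 30 deg, GREEN mark at 60 deg, black at 90 deg, counted counter-clockwise from above.
- valve (a joint): Valve opening in rad: 0 shut (handle's white-tipped end over the red mark, along +x of valve_base), grows counter-clockwise from above, pi/2 fully open. Starts nearly shut. Stays where it is left (friction 0.06 N m).
- valve_grip (a point): Centre of the black T handle, on the axis, 54 mm above the bench; the handle is a bar 54 long x 14 wide (pinch this) x 30 mm high, z = 38 to 68 mm; this point's x axis runs along the bar to its white-tipped end.
- breaker_base: Circuit breaker of the station, fixed: grey box 90 (x) x 54 (y) x 50 mm high, origin at the centre of its underside; red stripe on top at its -x end (off), green stripe at its +x end (on).
- breaker (a joint): Toggle angle in rad: 0 fully off (leans 0.5 rad to -x of breaker_base, the red stripe), 1.0 fully on (leans 0.5 rad to +x, the green stripe), about 0.4 to 0.6 tripped (near upright). Hinge along y of breaker_base through its centre, 50 mm above the bench; a light push of about 2 to 4 N moves it and it stays where it is left; hard stops at both ends.
- breaker_tip (a point): Top end of the toggle, 60 mm from its hinge. The toggle is a flat black paddle, 22 wide (y) x 8 mm thick, with a yellow tip.
- tube_rack: Bystander: loose salmon-pink tube rack 85 x 100 x 30 mm, origin at the centre of its underside.
- reagent: Bystander: loose clear bottle, 60 mm diameter, 120 mm high, blue cap, origin at the centre of its underside.
- pen_cap: Bystander: small loose blue pen cap standing up, 18 mm diameter, 32 mm high, origin at the centre of its underside.
Not all that is in view belongs to the job. What is shaped like the valve_base but pink or purple is not meant.

How it is judged:
On the way, in this order (a step that is already met when the one before it is completed fails the run):
1. the spent cassettes lie in the tray, every fresh one is home in a slot and the valve stands at 60 degrees ((distance between fresh0 and seat0 below 0.006 m or distance between fresh0 and seat1 below 0.006 m or distance between fresh0 and seat2 below 0.006 m) and (distance between fresh1 and seat0 below 0.006 m or distance between fresh1 and seat1 below 0.006 m or distance between fresh1 and seat2 below 0.006 m) and (distance between fresh2 and seat0 below 0.006 m or distance between fresh2 and seat1 below 0.006 m or distance between fresh2 and seat2 below 0.006 m) and x of spent0 in the frame of tray between -0.08 and 0.08 m and y of spent0 in the frame of tray between -0.075 and 0.075 m and z of each of spent0, spent1, spent2 in the frame of tray below 0.011 m and angle between each of spent0, spent1, spent2's own z axis and vertical below 0.12 rad and x of spent1 in the frame of tray between -0.08 and 0.08 m and y of spent1 in the frame of tray between -0.075 and 0.075 m and x of spent2 in the frame of tray between -0.08 and 0.08 m and y of spent2 in the frame of tray between -0.075 and 0.075 m and value of joint valve between 0.927 and 1.167 rad), for 0.2 s.
2. the breaker is pushed fully off (value of joint breaker below 0.07 rad), for 0.1 s.
3. the breaker is thrown fully on (value of joint breaker above 0.93 rad), for 0.1 s.
At the end, for the whole second after the job is handed in: Every fresh cassette within 6 mm of a seat point; every spent one flat on the tray floor (underside within 11 mm of the tray's underside, tilt under 0.12 rad); valve at 1.047 rad within 0.12; breaker on (over 0.93 rad); all at rest (all of step 1 and value of joint breaker above 0.93 rad and linear speed of each of fresh0, fresh1, fresh2, spent0, spent1, spent2 below 0.02 m/s); the robot touches nothing.
It fails at once if a bystander (tube rack, bottle, pen cap) is pushed more than 4 cm away or the bottle tipped (distance of any of tube_rack, reagent, pen_cap from where it was at the start of the episode above 0.04 m or angle between reagent's own z axis and vertical above 0.5 rad).
Of spent0, spent1, spent2 only 2 to 3 are there at a start; the rules pass over those that are not, and their reading is None.
Of fresh0, fresh1, fresh2 only 2 to 3 are there at a start; the rules pass over those that are not, and their reading is None.
At some moment in a run one of fresh0, fresh1, fresh2 may be knocked a few centimetres aside while the robot is not near it.
Once in a run the grip may slacken for a moment while it holds something.
It also fails if it takes over 210 s, if anything falls off the work surface, if the arm or the gripper's body presses on something with over 40 N, if the wrist force passes 120 N, or if a joint passes its speed limit or range.

ROBOT

A 6-joint arm with a two-finger parallel gripper is mounted at the origin on the work surface. World frame = base frame: x ahead of the robot, y to its left, z up, the work surface at z = 0. Lengths are in m, angles in rad, forces in N, time in s.
With the tool pointing down it reaches from about 0.325 to 0.925 m from the base axis. Payload 3.1 kg.
Tool frame: the origin (TCP) lies midway between the tips of the shut fingers; the grasp point (between the pads) lies 19 mm behind it; x points along the fingers, y is the direction in which the jaws open and shut, and the axes are right-handed (so a half turn about x gives the same grasp; the last joint's range is limited). The gripper opens to 85 mm and grips with 20 to 120 N. Pads are 22 mm wide; open, the fingers measure 114 mm over their backs; the gripper's body (76 mm by 85 mm) begins 54 mm behind the grasp point. The pads swing forward as they close: fully open they stand 13 mm farther back than shut.
Start: joints at [-1.325, 0.217, 1.613, -0, 1.311, -0.112], TCP at [0.219, -0.585, 0.231] pointing down, gripper open.
Joint ranges: [-2.75, 2.75], [-0.78, 2.1], [0.31, 2.55], [-1.13, 4.27], [0.13, 2.63], [-2.58, 2.58]. Speed limits (rad/s): [2.79, 2.79, 3.14, 3.14, 3.14, 3.14].

INTERFACE

Orientations are given as a unit quaternion [x, y, z, w].
In Python, from workcell import r gives the robot as it stands. The module is installed in compiled form; this text tells all that it offers.
- The arm moves only by the shell command python3 -m inch 'ROWS' [OPENING] [FORCE]. ROWS is JSON, one flat list of numbers, 6 for each row, row after row: the shift along the tool's x, y, z in mm, then the turn, a rotation vector about the tool's x, y, z in degrees. In form: [x, y, z, ax, ay, az, x, y, z, ax, ay, az, ...]. A call has 1 to 5 rows; each row shifts and turns the commanded pose from where the row before left it, along the tool's axes as they then stand; what a row does not reach is not made up. A row lasts 1/8 s, in which the tool goes at most 62.5 mm and 10.7 degrees, less where a joint would pass 70% of its speed; a pose out of reach is approached as far as the arm can. A call with a gripper value outside its range is refused whole. OPENING is the opening, from 0 (shut) to 1 (fully open), set as the call begins (- or left out, the last holds). The fingers move at their own pace and stop on an object; FORCE is the grip in N (left out, the last holds). Time passes only in rows, so rows that do not move let the fingers close. It gives the time, the measured TCP pose, the force and the opening at its end, in the units of the state.
- r.observe(): the state, without advancing time (a new reading comes with each control period).
- r.camera(name): name is "scene" or "top" or "wrist"; returns a dict with "img" (400x640x3 uint8, red, green, blue), "depth" (400x640 float32, m along the optical axis (not along the pixel's ray), 0 where there is no reading), "intrinsics" (3x3 intrinsics, pixels), "dist" ([k1, k2, p1, p2, k3] as OpenCV has them; the pictures are not rectified), "origin" and "attitude" of the camera in the world; the wrist camera has in their place "T_tool_cam" (4x4, takes a point from camera to tool coordinates, whose origin is the TCP and whose axes are the tool frame's). Camera axes: x right, y up, looking along -z (the intrinsics and any distortion apply to the point x, -y, -z); pixel columns grow to the right and rows downward; lengths in m; the calibration is good to about 2 mm. A picture is of the moment at which its call begins: read the wrist's pose just before it.
- r.close_job(): hands the job in, once; it reports no verdict.
The state is a dict: "clock": time; "joint_positions": joint angles; "joint_vel": joint speeds; "joint_torque": joint torques, N m; "position": TCP position; "ee_rot": TCP orientation; "wrist_force": force on the tool from outside, world axes, zero at the start; "moment": the same for the moment, N m; "opening": finger opening in m.
Only numpy, scipy, OpenCV 4.12 (cv2) and the standard library are available. Lean on these libraries where they do the work, as an engineer would, in place of code of your own. Each camera call takes 0.05 s, during which the arm holds its last target. There are 200 camera calls.

## Working session

There is one attempt and no reset: what is moved stays moved. The work goes in short steps, Python scripts to look and compute and a shell command to move; the robot and the scene stay as the last step left them, time stands still between calls to the robot, and variables do not carry over. Pictures are saved under pics/ and viewed, about 12 in all and at most 16, crops included, and the job is handed in when it is done.

```bash
mkdir -p pics
cat > h.py <<'E'
import numpy as np, cv2
from workcell import r
from scipy.spatial.transform import Rotation as R
def cam(n):
    s=r.observe(); c=r.camera(n)
    if n=='wrist':
        T=np.eye(4);T[:3,:3]=R.from_quat(s['ee_rot']).as_matrix();T[:3,3]=s['position'];T=T@c['T_tool_cam']
    else:
        T=np.eye(4);a=np.array(c['attitude'],float)
        T[:3,:3]=a if a.shape==(3,3) else R.from_quat(a).as_matrix()
        T[:3,3]=c['origin']
    c['T']=T; return c
def save(c,f): cv2.imwrite('pics/'+f,c['img'][...,::-1])
def ray(c,uv):
    p=cv2.undistortPoints(np.array(uv,float).reshape(-1,1,2),np.array(c['intrinsics'],float),np.array(c['dist'],float))[:,0]
    d=np.c_[p[:,0],-p[:,1],-np.ones(len(p))]
    return c['T'][:3,3],d@c['T'][:3,:3].T
def plane(c,uv,z):
    o,d=ray(c,uv); return o+d*((z-o[2])/d[:,2])[:,None]
def cloud(c):
    """world xyz per pixel (depth)"""
    h,w=c['depth'].shape; v,u=np.mgrid[:h,:w]
    o,d=ray(c,np.c_[u.ravel(),v.ravel()])
    return (o+d*c['depth'].reshape(-1,1)).reshape(h,w,3)
E
python3 - <<'E'
from h import *
for n in('scene','top'):
    c=cam(n);save(c,n+'0.png');print(n,c['T'].round(3).tolist(),c['dist'],c['intrinsics'])
    np.savez('pics/'+n+'0.npz',**{k:np.array(c[k]) for k in('img','depth','intrinsics','dist','T')})
print(r.observe())
E
```

```text
scene [[-0.106, -0.69, 0.716, 1.442], [0.994, -0.087, 0.064, 0.057], [0.019, 0.718, 0.696, 0.972], [0.0, 0.0, 0.0, 1.0]] [-0.07319005  0.          0.          0.          0.        ] [[371.88183644   0.         320.09817454]
 [  0.         371.88183644 199.78193281]
 [  0.           0.           1.        ]]
top [[-0.019, 0.988, -0.151, 0.396], [-1.0, -0.017, 0.017, -0.009], [0.014, 0.152, 0.988, 1.137], [0.0, 0.0, 0.0, 1.0]] [-0.06728171  0.          0.          0.          0.        ] [[382.95861402   0.         319.5579965 ]
 [  0.         382.95861402 202.19545007]
 [  0.           0.           1.        ]]
{'clock': 0.1, 'joint_positions': array([-1.32518168e+00,  2.17709707e-01,  1.61481443e+00,  1.64268730e-06,
        1.31130430e+00, -1.12178404e-01]), 'joint_vel': array([ 0.00011188, -0.00109179, -0.0043088 ,  0.00110707, -0.0005104 ,
       -0.00221014]), 'joint_torque': array([-6.82324244e-04, -3.98074329e+01, -3.04970527e+01, -2.33485907e-04,
        4.18170355e-03,  6.56626199e-06]), 'position': array([ 0.21872921, -0.58467092,  0.23005834]), 'ee_rot': array([-0.69576927, -0.1266138 ,  0.69587355, -0.12503631]), 'wrist_force': array([-0.21715735, -0.04831995, -0.14047315]), 'moment': array([-0.03968646, -0.02702889,  0.00763382]), 'opening': 0.08562054107339312}
```

View pics/top0.png

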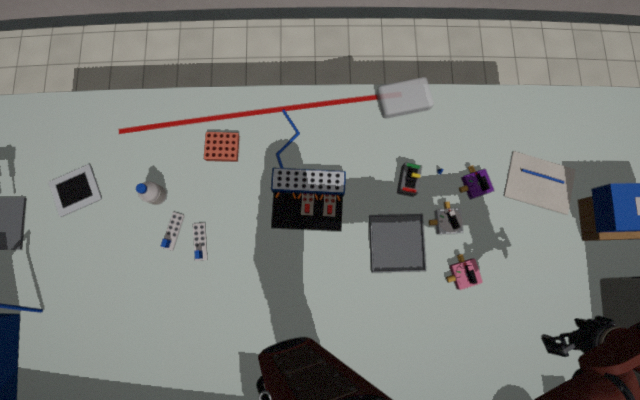

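View pics/scene0.png

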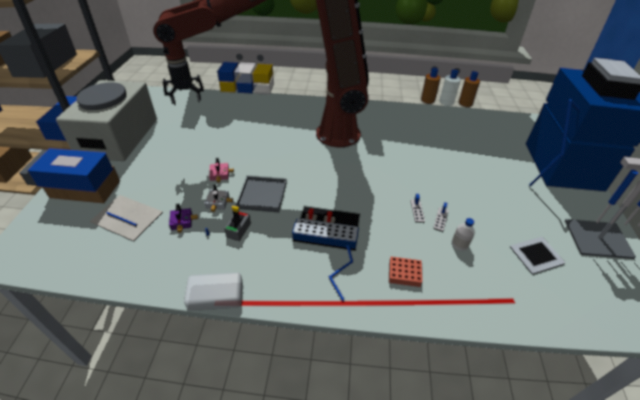

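The top view shows two spent cassettes (red tabs near (308,207) and (330,207)), an empty left slot near (287,207), and two fresh ones with blue tabs near (166,243) and (198,252). The tray is at (397,242), the aluminium valve at (447,218), the breaker at (410,178), the pen cap at (439,170), the bottle at (148,190) and the rack at (222,146).

```bash
cat >> h.py <<'E'
def load(f):
    return dict(np.load('pics/'+f))
def blobs(c,mask,z,amin=8):
    n,l,s,ce=cv2.connectedComponentsWithStats(mask.astype(np.uint8))
    for i in range(1,n):
        if s[i,4]>=amin: print(s[i].tolist(),ce[i].round(1).tolist(),plane(c,[ce[i]],z)[0].round(4).tolist())
E
python3 - <<'E'
from h import *
c=load('top0.npz');hsv=cv2.cvtColor(c['img'],cv2.COLOR_RGB2HSV);H,S,V=[hsv[...,i].astype(int) for i in range(3)]
roi=np.zeros(H.shape,bool);roi[120:300,120:520]=1
print('red');blobs(c,roi&((H<8)|(H>172))&(S>130)&(V>60),.04)
print('blue');blobs(c,roi&(H>95)&(H<125)&(S>120)&(V>50),.04)
print('yellow');blobs(c,roi&(H>20)&(H<35)&(S>120)&(V>60),.1,4)
print('green');blobs(c,roi&(H>40)&(H<85)&(S>90)&(V>40),.05,4)
for n,p,z in [('tray',(397,242),.02),('valve',(447,218),.05),('brk',(410,178),.05),('pen',(439,170),.03),('bottle',(148,190),.1),('rack',(222,146),.03),('st',(308,180),.049),('trayTL',(369,214),.02),('trayBR',(426,271),.02)]:
    print(n,plane(c,[p],z)[0].round(3))
im=cv2.resize(c['img'][150:300,360:500],None,fx=5,fy=5,interpolation=cv2.INTER_CUBIC)
cv2.imwrite('pics/crop0.png',im[...,::-1])
E
```

```text
red
[120, 120, 93, 14, 362] [159.9, 125.3] [0.8074, 0.4495, 0.04]
[205, 133, 34, 28, 851] [221.3, 146.3] [0.7375, 0.2611, 0.04]
[402, 187, 14, 6, 49] [408.7, 189.7] [0.597, -0.2897, 0.04]
[305, 204, 5, 8, 39] [306.9, 207.5] [0.5496, 0.0092, 0.04]
[327, 205, 6, 8, 38] [329.2, 208.6] [0.5451, -0.0551, 0.04]
blue
[276, 120, 24, 48, 130] [287.1, 143.2] [0.7432, 0.0656, 0.04]
[438, 169, 5, 5, 16] [440.0, 171.0] [0.6519, -0.387, 0.04]
[136, 184, 11, 9, 78] [140.9, 188.0] [0.6156, 0.4966, 0.04]
[286, 190, 8, 1, 8] [289.5, 190.0] [0.6018, 0.0592, 0.04]
[161, 239, 9, 8, 57] [165.1, 242.7] [0.4544, 0.4179, 0.04]
[195, 250, 7, 8, 50] [197.9, 253.9] [0.4214, 0.3219, 0.04]
yellow
[411, 172, 9, 6, 40] [415.0, 174.9] [0.6276, -0.2945, 0.1]
green
[407, 163, 13, 6, 48] [412.8, 165.6] [0.6668, -0.3034, 0.05]
tray [ 0.446 -0.252  0.02 ]
valve [ 0.51  -0.395  0.05 ]
brk [ 0.63  -0.293  0.05 ]
pen [ 0.657 -0.388  0.03 ]
bottle [0.598 0.449 0.1  ]
rack [0.741 0.261 0.03 ]
st [0.629 0.005 0.049]
trayTL [ 0.53  -0.173  0.02 ]
trayBR [ 0.36  -0.333  0.02 ]
```

View pics/crop0.png

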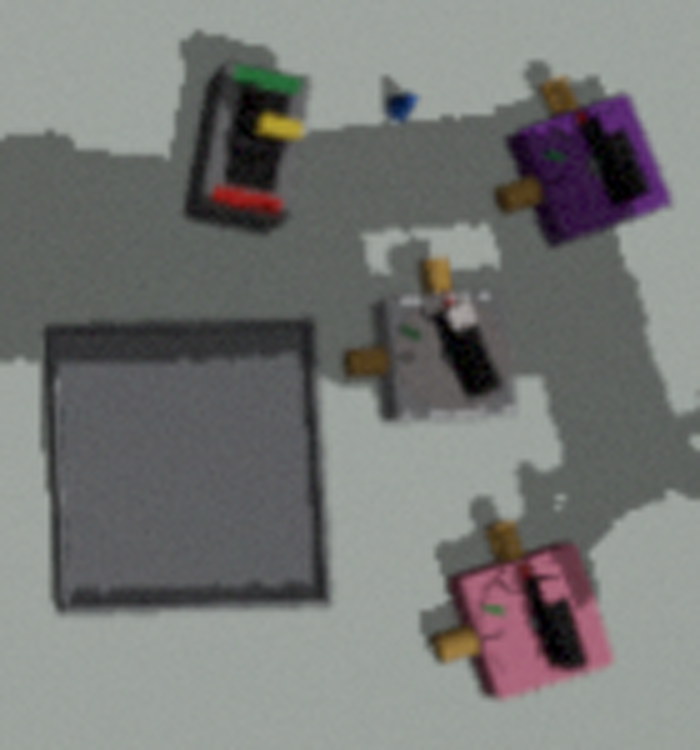

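The crop shows the valve handle about 15–20° CCW with its white tip near red, the breaker tripped with its green stripe at +x, and the tray nearly axis-aligned. Next are close wrist views.

```bash
cat > go.py <<'E'
# python3 go.py x y z psi_deg : shift (mm, tool axes now) and turn (deg) needed; psi = heading of tool y, modulo 180
import sys; from h import *
s=r.observe(); M=R.from_quat(s['ee_rot']).as_matrix(); p=np.array(s['position'])
psi0=np.degrees(np.arctan2(M[1,1],M[0,1]))
print('t',round(s['clock'],2),'pos',p.round(4),'psi',round(psi0,1),'F',s['wrist_force'].round(1),'open',round(s['opening'],4),'j1,j6',s['joint_positions'][[0,5]].round(2),'xtool_z',M[2,0].round(4))
if len(sys.argv)>4:
    x,y,z,psi=map(float,sys.argv[1:5]); 
    Rt=np.column_stack([[0,0,-1],[np.cos(np.radians(psi)),np.sin(np.radians(psi)),0],[np.sin(np.radians(psi)),-np.cos(np.radians(psi)),0]])
    if abs((psi-psi0+180)%360-180)>90 and len(sys.argv)<6: Rt=Rt@np.diag([1,-1,-1])
    print('shift now-axes',(M.T@(np.array([x,y,z])-p)*1000).round(1),'rotvec',np.degrees(R.from_matrix(M.T@Rt).as_rotvec()).round(2),'shift final-axes',(Rt.T@(np.array([x,y,z])-p)*1000).round(1))
E
python3 go.py 0.48 0 0.35 90
python3 - <<'E'
from h import *
c=cam('wrist');print(c['T_tool_cam'],c['intrinsics'],c['dist'])
E
```

```text
t 0.1 pos [ 0.2187 -0.5847  0.2301] psi -69.5 F [-0.2 -0.  -0.1] open 0.0856 j1,j6 [-1.33 -0.11] xtool_z -1.0
shift now-axes [-118.8 -456.4 -449.5] rotvec [2.05e+01 1.00e-02 1.30e-01] shift final-axes [-119.9 -584.7 -261.3]
[[ 4.11864166e-04  2.84692584e-01 -9.58618779e-01 -1.41996174e-01]
 [ 9.99999836e-01 -4.98270042e-04  2.81665995e-04 -9.10156400e-04]
 [-3.97462799e-04 -9.58618738e-01 -2.84692743e-01 -7.23912979e-02]
 [ 0.00000000e+00  0.00000000e+00  0.00000000e+00  1.00000000e+00]] [[285.38630039   0.         320.9201849 ]
 [  0.         285.38630039 197.99884028]
 [  0.           0.           1.        ]] [-0.03876094  0.          0.          0.          0.        ]
```

```bash
python3 -m inch '[-60,0,0,10.2,0,0,-60,0,0,10.3,0,0,0,-40,-40,0,0,0,0,-40,-40,0,0,0,0,-40,-40,0,0,0]' && python3 -m inch '[0,-40,-40,0,0,0,0,-40,-40,0,0,0,0,-40,-40,0,0,0,0,-40,-21,0,0,0,0,0,0,0,0,0]'
python3 - <<'E'
from h import *
c=cam('wrist');save(c,'w1.png');np.savez('pics/w1.npz',**{k:np.array(c[k]) for k in('img','depth','intrinsics','dist','T')})
E
python3 go.py 0.48 0.06 0.35 90
python3 -m inch '[0,-60,0,0,0,0,0,-60,0,0,0,0,0,-60,0,0,0,0,0,-60,0,0,0,0,0,-60,0,0,0,0]' && python3 -m inch '[0,-55,0,0,0,0,0,0,0,0,0,0]'
python3 - <<'E'
from h import *
c=cam('wrist');save(c,'w2.png');np.savez('pics/w2.npz',**{k:np.array(c[k]) for k in('img','depth','intrinsics','dist','T')})
E
python3 go.py 0.48 0.34 0.35 90
```

```text
clock: 0.78
position: [0.3397, -0.4641, 0.3511]
ee_rot: [0.707, -0.0, -0.707, -0.0]
wrist_force: [0.7, 0.0, 0.2]
opening: 0.0854
clock: 1.4
position: [0.4811, -0.3025, 0.3509]
ee_rot: [-0.707, -0.002, 0.707, -0.001]
wrist_force: [-0.2, -0.0, 0.0]
opening: 0.0857
t 1.45 pos [ 0.4803 -0.3042  0.3509] psi -89.8 F [ 0.5 -0.  -0.5] open 0.0852 j1,j6 [-0.69  0.88] xtool_z -1.0
shift now-axes [   0.9 -364.2   -0.8] rotvec [0.17 0.05 0.  ] shift final-axes [ 9.000e-01 -3.642e+02  3.000e-01]
clock: 2.08
position: [0.4796, -0.0052, 0.3513]
ee_rot: [0.707, -0.001, -0.707, -0.001]
wrist_force: [0.5, 0.0, 0.4]
opening: 0.0855
clock: 2.33
position: [0.4796, 0.0516, 0.3513]
ee_rot: [-0.707, -0.002, 0.707, -0.001]
wrist_force: [0.3, -0.3, 0.6]
opening: 0.0852
t 2.38 pos [0.4798 0.0498 0.3512] psi -89.9 F [-0.2 -0.6 -1. ] open 0.0856 j1,j6 [-0.04  1.53] xtool_z -1.0
shift now-axes [   0.9 -290.2   -0.8] rotvec [ 0.12  0.   -0.06] shift final-axes [ 1.200e+00 -2.902e+02 -2.000e-01]
```

View pics/w1.png

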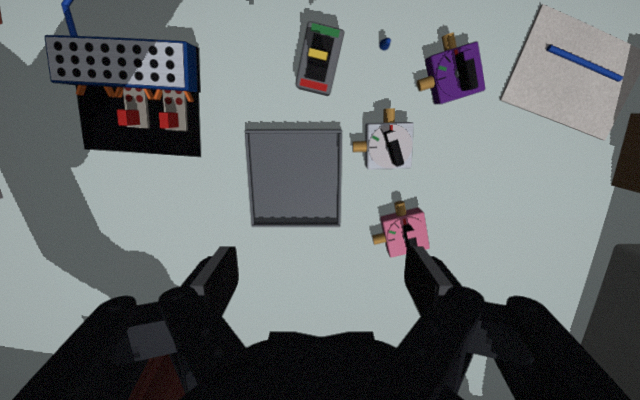

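View pics/w2.png

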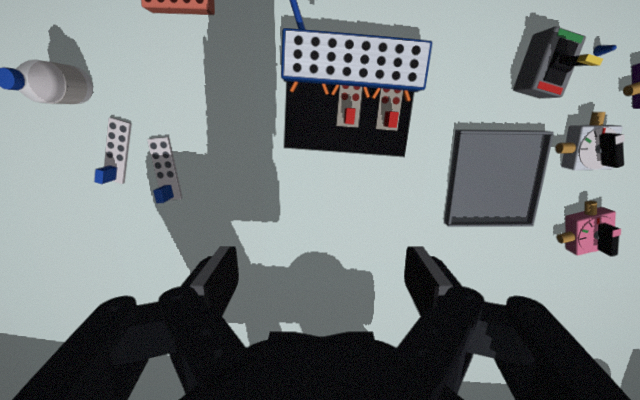

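w1 shows the tray (295,175), valve (390,145), breaker (320,60) and pen cap (384,43). w2 shows the station roof (357,60), red tabs (350,116) and (391,119), and blue tabs (105,175) and (164,193). I'll use depth clouds for the poses.

```bash
cat >> h.py <<'E'
def hsv(c):
    h=cv2.cvtColor(c['img'],cv2.COLOR_RGB2HSV).astype(int); return h[...,0],h[...,1],h[...,2]
def rect(P,n=''):
    P=P[:,:2]; (cx,cy),(w,h),a=cv2.minAreaRect((P*1000).astype(np.float32)); print(n,'n',len(P),'c',round(cx,1),round(cy,1),'wh',round(w,1),round(h,1),'ang',round(a,2))
def red(c): H,S,V=hsv(c); return ((H<6)|(H>174))&(S>150)&(V>70)
def blue(c): H,S,V=hsv(c); return (H>100)&(H<125)&(S>120)&(V>40)
def zone(X,x0,x1,y0,y1,z0,z1): return (X[...,0]>x0)&(X[...,0]<x1)&(X[...,1]>y0)&(X[...,1]<y1)&(X[...,2]>z0)&(X[...,2]<z1)
def comp(X,m,n,amin=15):
    k,l,s,ce=cv2.connectedComponentsWithStats(m.astype(np.uint8))
    for i in range(1,k):
        if s[i,4]>=amin: rect(X[l==i],n+str(np.median(X[l==i][:,2]).round(4)))
E
python3 - <<'E'
from h import *
c=load('w2.npz');X=cloud(c)
comp(X,zone(X,.55,.72,-.13,.14,.045,.053),'station',100)
comp(X,zone(X,.48,.6,-.13,.14,.04,.049)&red(c),'redtab')
comp(X,zone(X,.3,.65,.2,.45,.036,.049),'bluetab')
comp(X,zone(X,.3,.65,.2,.45,.004,.012),'slab',100)
comp(X,zone(X,.35,.6,-.4,-.1,.015,.025),'tray',100)
comp(X,zone(X,.48,.6,-.13,.14,.004,.012),'slabSpent')
print('bench z',np.median(X[zone(X,.4,.7,.15,.25,-.02,.02)][:,2]))
c=load('w1.npz');X=cloud(c)
comp(X,zone(X,.35,.6,-.36,-.15,.015,.025),'tray',100)
comp(X,zone(X,.45,.58,-.46,-.34,.062,.074),'handle')
comp(X,zone(X,.45,.58,-.46,-.34,.025,.04),'vbase',60)
comp(X,zone(X,.54,.72,-.36,-.24,.045,.056),'brk',60)
comp(X,zone(X,.54,.72,-.36,-.24,.08,.13),'paddle',4)
H,S,V=hsv(c)
comp(X,zone(X,.54,.72,-.36,-.24,.045,.056)&(H>40)&(H<85)&(S>90),'green')
comp(X,zone(X,.54,.72,-.36,-.24,.045,.056)&red(c),'red')
comp(X,zone(X,.45,.58,-.46,-.34,.025,.04)&(H>40)&(H<85)&(S>90),'vgreen',3)
comp(X,zone(X,.45,.58,-.46,-.34,.025,.04)&((H<6)|(H>174))&(S>100),'vred',3)
comp(X,zone(X,.6,.72,-.42,-.36,.015,.04)&blue(c),'pen')
im=cv2.resize(c['img'][95:185,345:435],None,fx=6,fy=6,interpolation=cv2.INTER_CUBIC)
cv2.imwrite('pics/crop1.png',im[...,::-1])
E
```

```text
station0.048 n 6806 c 628.0 3.5 wh 214.0 66.9 ang 86.1
redtab0.0435 n 137 c 548.8 9.1 wh 13.7 22.3 ang 84.42
redtab0.0434 n 134 c 544.6 -56.8 wh 13.5 22.4 ang 86.44
bluetab0.0426 n 250 c 599.2 439.7 wh 19.7 55.8 ang 89.89
bluetab0.0429 n 170 c 453.8 419.1 wh 15.4 24.9 ang 72.88
bluetab0.0431 n 134 c 420.3 323.4 wh 22.1 14.9 ang 5.24
slab0.0079 n 105 c 598.9 439.4 wh 18.6 54.2 ang 88.2
slab0.0077 n 1145 c 490.3 409.6 wh 37.4 110.9 ang 72.53
slab0.0076 n 1124 c 458.3 326.6 wh 110.0 37.4 ang 4.77
tray0.0212 n 364 c 504.8 -366.5 wh 30.7 74.2 ang 84.51
tray0.0187 n 1275 c 443.7 -255.2 wh 162.2 170.5 ang 89.95
slabSpent0.0075 n 742 c 563.4 8.4 wh 36.3 64.4 ang 86.05
slabSpent0.0106 n 29 c 587.8 -17.8 wh 11.4 16.8 ang 64.79
slabSpent0.0074 n 702 c 559.1 -55.1 wh 43.2 64.7 ang 87.08
slabSpent0.0103 n 29 c 582.2 -84.8 wh 16.4 4.0 ang 21.15
bench z -0.00048372210347441547
tray0.0191 n 1177 c 443.3 -255.5 wh 168.6 159.1 ang 0.48
handle0.0673 n 358 c 503.1 -411.7 wh 54.3 14.7 ang 20.12
vbase0.0309 n 1657 c 503.2 -411.9 wh 75.5 75.1 ang 1.75
brk0.05 n 2129 c 630.0 -297.3 wh 53.2 89.9 ang 76.85
paddle0.1093 n 162 c 624.1 -296.1 wh 21.3 8.4 ang 76.34
green0.0504 n 226 c 665.8 -305.6 wh 39.1 10.7 ang 77.06
red0.0501 n 174 c 593.9 -289.1 wh 38.3 8.9 ang 77.2
vgreen0.0328 n 13 c 516.7 -387.3 wh 9.5 3.0 ang 58.85
vred0.0323 n 15 c 533.5 -411.4 wh 3.8 6.2 ang 88.36
pen0.0244 n 58 c 657.2 -397.5 wh 10.5 8.8 ang 1.65
```

View pics/crop1.png

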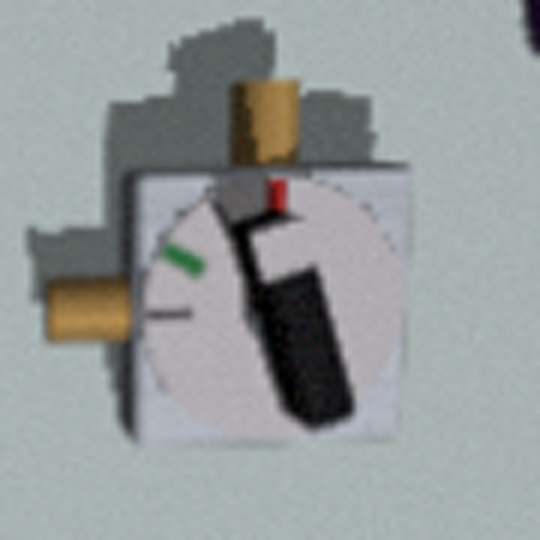

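The depth fits match the given sizes: station origin is about (621.9, 4.0) mm with yaw −3.8°, valve base about 1.3° with the handle at 20°, so it needs +41°. I'll do the valve first.

```bash
python3 -m inch '[0,60,0,0,0,0,0,60,0,0,0,0,0,60,0,0,0,0,0,60,0,0,0,0,0,60,-5,0,0,0]' 0.55 60 && python3 -m inch '[0,60,-10,0,0,0,0,60,-8,0,0,0,0,42,0,0,0,0,0,0,0,-10,0,0,0,0,0,-10,0,0]' && python3 -m inch '[50,0,0,0,0,0,50,0,0,0,0,0,50,0,0,0,0,0,0,0,0,0,0,0]' && python3 go.py 0.5031 -0.4117 0.04 110
```

```text
clock: 3.0
position: [0.4832, -0.255, 0.3514]
ee_rot: [-0.707, 0.002, 0.707, 0.001]
wrist_force: [0.5, -0.4, 0.4]
opening: 0.047
clock: 3.62
position: [0.5004, -0.4161, 0.3503]
ee_rot: [-0.696, -0.123, 0.697, -0.123]
wrist_force: [-0.4, -0.4, -0.2]
opening: 0.0469
clock: 4.12
position: [0.498, -0.4116, 0.1949]
ee_rot: [-0.694, -0.125, 0.699, -0.118]
wrist_force: [-0.1, -0.6, -0.6]
opening: 0.0474
t 4.12 pos [ 0.498  -0.4116  0.1949] psi -70.2 F [-0.1 -0.6 -0.6] open 0.0474 j1,j6 [-0.8   0.43] xtool_z -0.9999
shift now-axes [154.8   3.5  -5.6] rotvec [-0.18  0.34  0.64] shift final-axes [154.9   1.8  -4.7]
```

```bash
python3 -m inch '[50,3,-5,0,0,0.6,50,0,0,0,0,0,40,0,0,0,0,0,0,0,0,0,0,0]' && python3 go.py 0.5031 -0.4117 0.04 110
```

```text
clock: 4.62
position: [0.5068, -0.4144, 0.0596]
ee_rot: [-0.696, -0.12, 0.697, -0.124]
wrist_force: [0.1, -0.1, 0.9]
opening: 0.0469
t 4.62 pos [ 0.5068 -0.4144  0.0596] psi -70.1 F [ 0.1 -0.1  0.9] open 0.0469 j1,j6 [-0.79  0.44] xtool_z -1.0
shift now-axes [19.6 -4.   2.5] rotvec [-0.09  0.15 -0.34] shift final-axes [19.6 -3.9  2.6]
```

```bash
for i in 1 2 3; do python3 -m inch '[0,0,0,0,0,0]' >/dev/null; python3 go.py 0.5031 -0.4117 0.04 110; done
```

```text
t 4.75 pos [ 0.5104 -0.4171  0.0648] psi -70.1 F [0.1 0.6 0.8] open 0.0471 j1,j6 [-0.79  0.44] xtool_z -0.9999
shift now-axes [24.7 -7.9  5.1] rotvec [-0.05 -0.12 -0.88] shift final-axes [24.8 -7.6  5. ]
t 4.88 pos [ 0.5108 -0.4168  0.0653] psi -70.0 F [ 0.4 -0.2 -0.1] open 0.0474 j1,j6 [-0.79  0.44] xtool_z -0.9999
shift now-axes [25.1 -7.9  5.6] rotvec [-0.02 -0.15 -0.94] shift final-axes [25.3 -7.4  5.5]
t 5.0 pos [ 0.5101 -0.4157  0.0639] psi -70.0 F [-0.6  0.4  0.1] open 0.0471 j1,j6 [-0.79  0.44] xtool_z -0.9999
shift now-axes [23.8 -6.5  5.3] rotvec [ 0.   -0.1  -0.81] shift final-axes [23.9 -6.1  5.3]
```

```bash
python3 -m inch '[12,-4,3,0,0,-0.4,12,-3,2,0,0,-0.4,0,0,0,0,0,0,0,0,0,0,0,0,0,0,0,0,0,0]' && python3 go.py 0.5031 -0.4117 0.04 110
```

```text
clock: 5.62
position: [0.5022, -0.41, 0.0376]
ee_rot: [-0.696, -0.124, 0.696, -0.122]
wrist_force: [-0.1, -0.4, 0.2]
opening: 0.0472
t 5.62 pos [ 0.5022 -0.41    0.0376] psi -70.0 F [-0.1 -0.4  0.2] open 0.0472 j1,j6 [-0.79  0.43] xtool_z -1.0
shift now-axes [-2.4  1.9 -0.2] rotvec [ 0.   -0.02  0.16] shift final-axes [-2.4  1.9 -0.2]
```

```bash
python3 -m inch '[0,2,0,0,0,0,0,0,0,0,0,0,0,0,0,0,0,0,0,0,0,0,0,0]' 0 50 && python3 -m inch '[0,0,0,-8.2,0,0,0,0,0,-8.2,0,0,0,0,0,-8.2,0,0,0,0,0,-8.2,0,0,0,0,0,-8.2,0,0]' && python3 -m inch '[0,0,0,0,0,0,0,0,0,0,0,0,0,0,0,0,0,0]' && python3 go.py 0.5031 -0.4117 0.04 -28.7
```

```text
clock: 6.12
position: [0.5034, -0.4131, 0.038]
ee_rot: [0.697, 0.123, -0.696, 0.123]
wrist_force: [1.8, -5.1, -0.2]
opening: 0.0132
clock: 6.75
position: [0.5036, -0.4134, 0.038]
ee_rot: [0.609, 0.36, -0.608, 0.361]
wrist_force: [2.2, -4.6, -1.5]
opening: 0.0129
clock: 7.12
position: [0.5036, -0.4134, 0.038]
ee_rot: [0.61, 0.359, -0.609, 0.359]
wrist_force: [2.4, -5.7, -1.6]
opening: 0.0129
t 7.12 pos [ 0.5036 -0.4134  0.038 ] psi -29.0 F [ 2.4 -5.7 -1.6] open 0.0129 j1,j6 [-0.8  -0.29] xtool_z -1.0
shift now-axes [-2.  -1.3 -1.2] rotvec [-0.29 -0.01 -0.09] shift final-axes [-2.  -1.3 -1.2]
```

```bash
python3 -m inch '[0,0,0,0,0,0,0,0,0,0,0,0,-50,0,0,0,0,0,-60,0,0,0,0,0,-60,0,0,0,0,0]' 0.5 && python3 -m inch '[-40,0,0,10.5,0,0,0,0,0,10.5,0,0,0,0,0,10.5,0,0,0,0,0,10.5,0,0,0,0,0,10.5,0,0]' && python3 -m inch '[0,0,0,10.5,0,0,0,0,0,2,0,0,0,0,0,0,0,0,0,0,0,0,0,0]'
python3 - <<'E'
from h import *
c=cam('wrist');X=cloud(c)
comp(X,zone(X,.45,.58,-.46,-.34,.062,.074),'handle')
comp(X,zone(X,.45,.58,-.46,-.34,.025,.04),'vbase',60)
E
python3 go.py 0.5488 0.0091 0.20 -93.8
```

```text
clock: 7.75
position: [0.5021, -0.4109, 0.2081]
ee_rot: [0.609, 0.361, -0.609, 0.357]
wrist_force: [1.1, -0.3, -0.1]
opening: 0.0428
clock: 8.38
position: [0.5024, -0.4112, 0.2466]
ee_rot: [-0.705, -0.052, 0.706, -0.048]
wrist_force: [0.6, 0.0, 0.7]
opening: 0.0425
clock: 8.88
position: [0.5028, -0.4121, 0.2471]
ee_rot: [-0.706, 0.023, 0.707, 0.025]
wrist_force: [0.9, 0.2, 0.1]
opening: 0.0427
handle0.0675 n 557 c 503.0 -411.6 wh 54.0 14.5 ang 61.32
vbase0.031 n 2502 c 505.5 -410.5 wh 76.5 75.7 ang 2.35
t 8.93 pos [ 0.5028 -0.4122  0.2472] psi -93.9 F [-0.5  0.9  0.3] open 0.0426 j1,j6 [-0.8   0.84] xtool_z -1.0
shift now-axes [  48.6 -423.3  -17.1] rotvec [-0.13  0.09  0.19] shift final-axes [  47.2 -423.4  -18. ]
```

```bash
python3 -m inch '[0,-60,0,0,0,0,0,-60,0,0,0,0,0,-60,0,0,0,0,0,-60,0,0,0,0,0,-60,0,0,0,0]' && python3 -m inch '[0,-60,-9,0,0,0,0,-60,-9,0,0,0,40,-3,0,0,0,0,50,0,0,0,0,0,50,0,0,0,0,0]' && python3 -m inch '[20,0,0,0,0,0,0,0,0,0,0,0,0,0,0,0,0,0]' && python3 go.py 0.5488 0.0091 0.014 -93.8
```

```text
clock: 9.55
position: [0.5237, -0.1112, 0.2485]
ee_rot: [-0.707, 0.023, 0.707, 0.026]
wrist_force: [0.5, -0.6, -0.2]
opening: 0.0429
clock: 10.18
position: [0.5506, 0.0094, 0.1079]
ee_rot: [0.707, -0.023, -0.707, -0.025]
wrist_force: [0.5, -0.1, -0.2]
opening: 0.0428
clock: 10.55
position: [0.5513, 0.0088, 0.0899]
ee_rot: [0.707, -0.023, -0.706, -0.026]
wrist_force: [0.3, 0.4, 0.3]
opening: 0.0427
t 10.55 pos [0.5513 0.0088 0.0899] psi -94.0 F [0.3 0.4 0.3] open 0.0427 j1,j6 [-0.11  1.53] xtool_z -1.0
shift now-axes [75.9  0.1  2.6] rotvec [-0.18 -0.05  0.18] shift final-axes [75.9 -0.1  2.5]
```

```bash
python3 -m inch '[38,0,1,0,0,0,38,0,1,0,0,0,0,0,0,0,0,0,0,0,0,0,0,0]' && python3 -m inch '[0,0,0,0,0,0,0,0,0,0,0,0,0,0,0,0,0,0,0,0,0,0,0,0]' 0 60 && python3 go.py 0.4488 0.0091 0.015 -93.8
```

```text
clock: 11.05
position: [0.5501, 0.0091, 0.0148]
ee_rot: [0.708, -0.024, -0.706, -0.026]
wrist_force: [0.7, -0.2, -0.1]
opening: 0.0428
clock: 11.55
position: [0.5502, 0.0091, 0.0149]
ee_rot: [0.708, -0.024, -0.706, -0.026]
wrist_force: [-1.2, -0.6, 6.9]
opening: 0.0129
t 11.55 pos [0.5502 0.0091 0.0149] psi -94.0 F [-1.2 -0.6  6.9] open 0.0129 j1,j6 [-0.11  1.53] xtool_z -1.0
shift now-axes [ -0.4   7.  101.2] rotvec [-0.19 -0.16  0.16] shift final-axes [-1.000e-01  6.700e+00  1.012e+02]
```

```bash
python3 -m inch '[0,0,15,0,0,0,0,0,25,0,0,0,0,0,25,0,0,0,0,0,25,0,0,0,0,0,0,0,0,0]' && python3 -m inch '[-40,0,0,0,0,0,-40,0,0,-4,0,0,0,0,0,0,0,0]' && python3 go.py 0.4055 -0.2923 0.095 -90
```

```text
clock: 12.18
position: [0.459, 0.0155, 0.0149]
ee_rot: [0.708, -0.024, -0.706, -0.025]
wrist_force: [-1.9, 0.9, 11.0]
opening: 0.0131
clock: 12.55
position: [0.46, 0.0153, 0.0955]
ee_rot: [0.709, 0.001, -0.705, -0.001]
wrist_force: [0.2, -0.2, -1.2]
opening: 0.013
t 12.55 pos [0.46   0.0153 0.0955] psi -90.0 F [ 0.2 -0.2 -1.2] open 0.013 j1,j6 [-0.12  1.45] xtool_z -1.0
shift now-axes [ -0.6 307.5  54.6] rotvec [ 0.01 -0.28  0.15] shift final-axes [  0.5 307.6  54.5]
```

```bash
python3 -m inch '[0,56,10,0,0,0,0,56,10,0,0,0,0,56,10,0,0,0,0,56,10,0,0,0,0,56,10,0,0,0]' && python3 -m inch '[0,27,4,0,0,0,0,0,0,0,0,0,0,0,0,0,0,0]' && python3 go.py 0.4055 -0.2923 0.021 -90
python3 - <<'E'
from h import *
c=cam('wrist');save(c,'w3.png')
E
```

```text
clock: 13.18
position: [0.4059, -0.2647, 0.0898]
ee_rot: [-0.706, -0.002, 0.709, 0.002]
wrist_force: [0.4, 0.9, -0.4]
opening: 0.0131
clock: 13.55
position: [0.403, -0.2897, 0.0901]
ee_rot: [-0.706, -0.002, 0.708, 0.002]
wrist_force: [-0.3, 0.2, -1.4]
opening: 0.0127
t 13.55 pos [ 0.403  -0.2897  0.0901] psi -90.0 F [-0.3  0.2 -1.4] open 0.0127 j1,j6 [-0.77  0.8 ] xtool_z -1.0
shift now-axes [69.1  3.  -2.8] rotvec [-0.02  0.22  0.37] shift final-axes [69.1  2.6 -2.5]
```

View pics/w3.png

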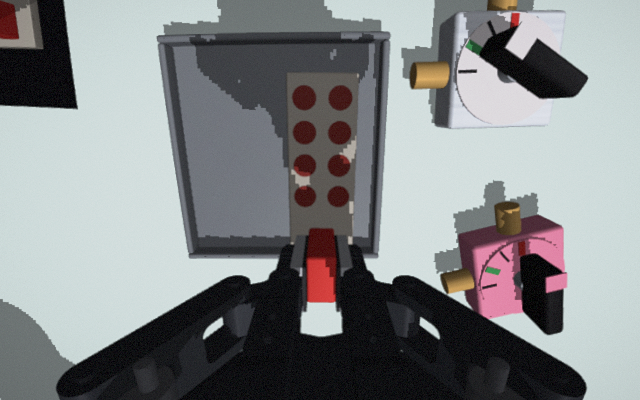

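The picture shows the red-tab cassette held straight over the tray's right half (slab 288–358 × 72–235). I'll lower it.

```bash
python3 -m inch '[30,1.5,-1.5,0,0,0,25,1,-1,0,0,0,10,0,0,0,0,0,3,0,0,0,0,0,0,0,0,0,0,0]' && python3 go.py 0.4055 -0.2923 0.020 -90
```

```text
clock: 14.22
position: [0.4073, -0.2939, 0.0243]
ee_rot: [-0.707, -0.001, 0.707, 0.001]
wrist_force: [0.5, 0.3, -0.8]
opening: 0.0131
t 14.22 pos [ 0.4073 -0.2939  0.0243] psi -90.0 F [ 0.5  0.3 -0.8] open 0.0131 j1,j6 [-0.77  0.8 ] xtool_z -1.0
shift now-axes [ 4.3 -1.6  1.8] rotvec [0.03 0.03 0.15] shift final-axes [ 4.3 -1.6  1.8]
```

Lower to the floor, release, lift, and head for spent0 at (0.5446, −0.0568).

```bash
python3 -m inch '[3,0,0,0,0,0,1,0,0,0,0,0,0,0,0,0,0,0]' && python3 -m inch '[0,0,0,0,0,0,0,0,0,0,0,0,-10,0,0,0,0,0,-50,0,0,0,0,0,-40,0,0,0,0,0]' 0.5 && python3 go.py 0.5446 -0.0568 0.11 -93.8
```

```text
clock: 14.6
position: [0.4071, -0.2942, 0.0202]
ee_rot: [-0.707, -0.001, 0.707, 0.001]
wrist_force: [1.3, -0.4, -0.4]
opening: 0.0131
clock: 15.22
position: [0.4072, -0.2945, 0.1218]
ee_rot: [-0.707, -0.001, 0.707, 0.001]
wrist_force: [0.8, -0.0, -0.5]
opening: 0.0429
t 15.22 pos [ 0.4072 -0.2945  0.1218] psi -90.0 F [ 0.8 -0.  -0.5] open 0.0429 j1,j6 [-0.77  0.8 ] xtool_z -1.0
shift now-axes [  12.4 -237.7 -137.4] rotvec [3.8  0.03 0.14] shift final-axes [  11.8 -246.3 -121.4]
```

```bash
python3 -m inch '[0,-52,-27,0,0,0,0,-52,-27,0,0,0,0,-52,-27,0,0,0,0,-52,-27,0,0,0,0,-30,-29,3.8,0,0]' && python3 -m inch '[15,0,0,0,0,0,0,0,0,0,0,0,0,0,0,0,0,0,0,0,0,0,0,0]' && python3 go.py 0.5446 -0.0568 0.015 -93.8
python3 - <<'E'
from h import *
c=cam('wrist');X=cloud(c)
comp(X,zone(X,.48,.6,-.13,.14,.04,.049)&red(c),'redtab')
E
```

```text
clock: 15.85
position: [0.5445, -0.0537, 0.1212]
ee_rot: [-0.706, 0.022, 0.707, 0.025]
wrist_force: [0.6, -0.6, 0.0]
opening: 0.0429
clock: 16.35
position: [0.5435, -0.0572, 0.1056]
ee_rot: [-0.706, 0.023, 0.707, 0.025]
wrist_force: [-0.0, -0.3, 0.4]
opening: 0.0425
t 16.35 pos [ 0.5435 -0.0572  0.1056] psi -93.9 F [-0.  -0.3  0.4] open 0.0425 j1,j6 [-0.23  1.4 ] xtool_z -1.0
shift now-axes [90.6 -0.2 -1.2] rotvec [-0.09  0.07  0.18] shift final-axes [90.6 -0.4 -1.1]
redtab0.0431 n 531 c 544.5 -56.7 wh 13.1 24.3 ang 85.44
```

```bash
python3 -m inch '[45,0,-1,0,0,0,45,0,0,0,0,0,0,0,0,0,0,0,0,0,0,0,0,0]' && python3 -m inch '[0,0,0,0,0,0,0,0,0,0,0,0,0,0,0,0,0,0,0,0,0,0,0,0]' 0 60 && python3 -m inch '[0,0,15,0,0,0,0,0,25,0,0,0,0,0,25,0,0,0,0,0,25,0,0,0,0,0,0,0,0,0]' && python3 -m inch '[-40,0,0,0,0,0,-40,0,0,-4,0,0,0,0,0,0,0,0]' && python3 go.py 0.4065 -0.2183 0.095 -90
```

```text
clock: 16.9
position: [0.5458, -0.0565, 0.0168]
ee_rot: [0.707, -0.023, -0.706, -0.025]
wrist_force: [0.0, 0.6, 0.9]
opening: 0.0428
clock: 17.4
position: [0.547, -0.0565, 0.0179]
ee_rot: [0.708, -0.023, -0.706, -0.024]
wrist_force: [-0.3, -0.0, 6.5]
opening: 0.013
clock: 18.02
position: [0.4559, -0.0506, 0.0179]
ee_rot: [0.708, -0.023, -0.706, -0.024]
wrist_force: [-2.4, 0.6, 11.2]
opening: 0.0133
clock: 18.4
position: [0.457, -0.0508, 0.0986]
ee_rot: [0.709, 0.002, -0.705, 0.001]
wrist_force: [0.8, -0.9, -0.4]
opening: 0.0128
t 18.4 pos [ 0.457  -0.0508  0.0986] psi -89.8 F [ 0.8 -0.9 -0.4] open 0.0128 j1,j6 [-0.27  1.3 ] xtool_z -1.0
shift now-axes [  3.1 167.3  51.2] rotvec [ 0.21 -0.31  0.09] shift final-axes [  3.6 167.5  50.5]
```

```bash
python3 -m inch '[0,56,17,0,0,0,0,56,17,0,0,0,0,55,16,0,0,0,0,0,0,0,0,0,0,0,0,0,0,0]' && python3 -m inch '[30,0,0,0,0,0,30,0,0,0,0,0,5,0,0,0,0,0,0,0,0,0,0,0,0,0,0,0,0,0]' && python3 go.py 0.4065 -0.2183 0.023 -90
```

```text
clock: 19.02
position: [0.4041, -0.2162, 0.0935]
ee_rot: [-0.706, -0.003, 0.708, 0.001]
wrist_force: [-0.2, 0.8, -0.6]
opening: 0.0129
clock: 19.65
position: [0.4067, -0.2174, 0.0311]
ee_rot: [0.707, 0.002, -0.707, 0.001]
wrist_force: [0.2, 0.1, -1.1]
opening: 0.013
t 19.65 pos [ 0.4067 -0.2174  0.0311] psi -89.8 F [ 0.2  0.1 -1.1] open 0.013 j1,j6 [-0.64  0.92] xtool_z -1.0
shift now-axes [8.1 0.9 0.2] rotvec [ 0.25 -0.04  0.11] shift final-axes [8.1 0.9 0.2]
```

Lower, release, lift high, then check the tray and move towards the fresh ones.

```bash
python3 -m inch '[5,0,0,0,0,0,3,0,0,0,0,0,1,0,0,0,0,0,0,0,0,0,0,0]' && python3 -m inch '[0,0,0,0,0,0,0,0,0,0,0,0,-10,0,0,0,0,0,-60,0,0,0,0,0,-60,0,0,0,0,0]' 0.5 && python3 -m inch '[-60,0,0,0,0,0,-60,0,0,0,0,0,0,-40,0,0,0,0,0,0,0,0,0,0]'
python3 - <<'E'
from h import *
c=cam('wrist');X=cloud(c)
comp(X,zone(X,.35,.54,-.34,-.17,.044,.054)&red(c),'redtab')
comp(X,zone(X,.37,.52,-.325,-.185,.0095,.016),'slab in tray',60)
E
python3 go.py 0.43 0.32 0.3 -85.2
```

```text
clock: 20.15
position: [0.4059, -0.2175, 0.0229]
ee_rot: [-0.707, -0.002, 0.708, 0.0]
wrist_force: [-4.7, 3.3, 14.0]
opening: 0.0128
clock: 20.78
position: [0.405, -0.2171, 0.1521]
ee_rot: [-0.706, -0.003, 0.708, 0.0]
wrist_force: [0.5, -1.5, 0.1]
opening: 0.0426
clock: 21.28
position: [0.4059, -0.1767, 0.2726]
ee_rot: [0.707, 0.003, -0.707, 0.001]
wrist_force: [-0.7, 0.5, 0.1]
opening: 0.0428
redtab0.0485 n 182 c 406.3 -292.8 wh 22.7 13.9 ang 1.47
redtab0.0485 n 181 c 403.9 -215.9 wh 22.2 13.3 ang 2.02
slab in tray0.0125 n 1798 c 443.9 -293.4 wh 37.1 109.3 ang 89.59
slab in tray0.0126 n 1852 c 441.1 -216.2 wh 36.2 110.4 ang 89.85
t 21.32 pos [ 0.4056 -0.1774  0.2717] psi -89.7 F [ 0.6  0.  -0. ] open 0.0427 j1,j6 [-0.57  0.99] xtool_z -1.0
shift now-axes [ -27.2 -497.4  -27. ] rotvec [-4.5   0.01  0.13] shift final-axes [ -28.3 -493.6  -65.9]
```

```bash
python3 -m inch '[0,-60,0,0,0,0,0,-60,0,0,0,0,0,-60,0,0,0,0,0,-60,0,0,0,0,0,-60,0,0,0,0]' && python3 -m inch '[0,-60,0,0,0,0,0,-60,0,0,0,0,0,-40,0,0,0,0,0,0,0,0,0,0,0,0,0,0,0,0]'
python3 - <<'E'
from h import *
c=cam('wrist');X=cloud(c);save(c,'w4.png')
comp(X,zone(X,.3,.57,.18,.48,.036,.049)&blue(c),'bluetab')
comp(X,zone(X,.3,.57,.18,.48,.004,.012),'slab',100)
E
python3 go.py 0.4203 0.3234 0.015 -85.2
```

```text
clock: 21.95
position: [0.4044, 0.1231, 0.2715]
ee_rot: [-0.707, -0.002, 0.708, -0.0]
wrist_force: [1.3, -0.7, 0.9]
opening: 0.0423
clock: 22.58
position: [0.4041, 0.281, 0.2717]
ee_rot: [-0.706, -0.002, 0.708, -0.001]
wrist_force: [-0.7, -0.6, -0.1]
opening: 0.0425
bluetab0.0432 n 222 c 453.7 419.7 wh 13.1 23.6 ang 73.62
bluetab0.0435 n 179 c 420.0 323.7 wh 22.5 12.4 ang 4.37
slab0.0076 n 1909 c 490.0 409.7 wh 37.5 110.5 ang 73.33
slab0.0077 n 1845 c 457.4 327.2 wh 111.4 36.6 ang 4.19
t 22.62 pos [0.4042 0.2808 0.2719] psi -89.9 F [ 0.1 -0.9 -0.2] open 0.0429 j1,j6 [0.46 2.03] xtool_z -1.0
shift now-axes [257.  -42.1 -16.8] rotvec [-4.66  0.13  0.11] shift final-axes [256.9 -41.1 -19.6]
```

View pics/w4.png

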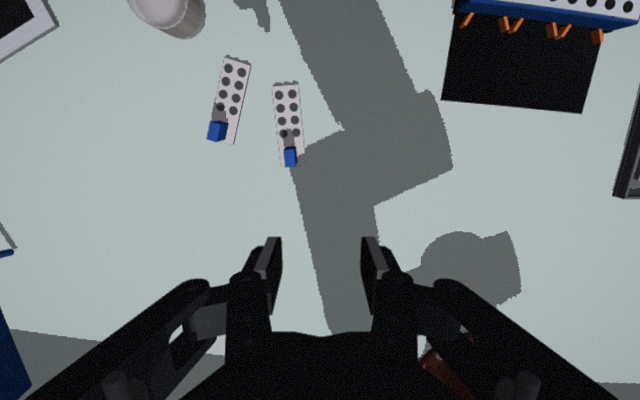

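Both fresh cassettes are where they were (tabs at (216,131) and (290,157)). Grasping the nearer one.

```bash
python3 -m inch '[40,-42,-16,-4.4,0,0,60,0,0,0,0,0,60,0,0,0,0,0,20,0,0,0,0,0,0,0,0,0,0,0]' && python3 -m inch '[0,0,0,0,0,0]' && python3 go.py 0.4201 0.3236 0.015 -85.5
```

```text
clock: 23.25
position: [0.4184, 0.3221, 0.0904]
ee_rot: [-0.704, -0.028, 0.709, -0.027]
wrist_force: [0.5, -0.4, 0.1]
opening: 0.043
clock: 23.38
position: [0.4213, 0.3244, 0.0943]
ee_rot: [0.707, 0.029, -0.706, 0.026]
wrist_force: [-0.6, -0.6, 0.8]
opening: 0.0424
t 23.38 pos [0.4213 0.3244 0.0943] psi -85.5 F [-0.6 -0.6  0.8] open 0.0424 j1,j6 [0.52 2.01] xtool_z -1.0
shift now-axes [79.3  1.1  1.3] rotvec [ 0.02 -0.09  0.25] shift final-axes [79.3  0.7  1.2]
```

```bash
python3 -m inch '[40,1,1,0,0,0,38,0,0,0,0,0,0,0,0,0,0,0,0,0,0,0,0,0]' && python3 -m inch '[0,0,0,0,0,0,0,0,0,0,0,0,0,0,0,0,0,0,0,0,0,0,0,0]' 0 60 && python3 go.py 0.4201 0.3236 0.015 -85.5 && python3 -m inch '[-40,0,0,4.1,0,0,-40,0,0,4.1,0,0,0,0,0,0,0,0,0,0,0,0,0,0]' && python3 go.py 0.4786 0.0797 0.06 -93.8
```

```text
clock: 23.88
position: [0.4207, 0.3248, 0.0171]
ee_rot: [0.707, 0.03, -0.706, 0.026]
wrist_force: [0.5, 1.3, 0.8]
opening: 0.0427
clock: 24.38
position: [0.4206, 0.3249, 0.0171]
ee_rot: [0.707, 0.03, -0.706, 0.027]
wrist_force: [-0.6, -0.8, 7.4]
opening: 0.0128
t 24.38 pos [0.4206 0.3249 0.0171] psi -85.4 F [-0.6 -0.8  7.4] open 0.0128 j1,j6 [0.52 2.01] xtool_z -1.0
shift now-axes [2.1 1.2 0.6] rotvec [ 0.12 -0.16  0.28] shift final-axes [2.1 1.2 0.6]
clock: 24.88
position: [0.4182, 0.3233, 0.0944]
ee_rot: [-0.706, 0.021, 0.707, 0.023]
wrist_force: [-0.4, 0.2, -1.8]
opening: 0.0129
t 24.88 pos [0.4182 0.3233 0.0944] psi -93.6 F [-0.4  0.2 -1.8] open 0.0129 j1,j6 [0.52 2.15] xtool_z -1.0
shift now-axes [ 33.6 239.4 -75.5] rotvec [0.23 0.12 0.16] shift final-axes [ 34.4 239.  -76.4]
```

```bash
python3 -m inch '[0,48,-15,0.2,0,0,0,48,-15,0,0,0,0,48,-15,0,0,0,0,48,-15,0,0,0,0,47,-15,0,0,0]' && python3 -m inch '[20,0,0,0,0,0,14,0,0,0,0,0,0,0,0,0,0,0,0,0,0,0,0,0,0,0,0,0,0,0]' && python3 go.py 0.4786 0.0797 0.0181 -93.8
python3 - <<'E'
from h import *
c=cam('wrist');X=cloud(c);save(c,'w5.png')
m=zone(X,.42,.72,-.12,.14,.03,.07)
comp(X,zone(X,.57,.72,-.13,.15,.045,.053),'station',100)
H,S,V=hsv(c)
w=zone(X,.47,.6,.02,.14,.02,.06)&(H>95)&(H<130)&(S>100)
comp(X,zone(X,.44,.6,.02,.14,.035,.062)&(V>110)&(S<60),'slab',60)
print(np.median(X[120:180,300:340].reshape(-1,3),0))
E
```

```text
clock: 25.5
position: [0.4763, 0.0785, 0.0918]
ee_rot: [-0.705, 0.022, 0.709, 0.024]
wrist_force: [1.0, -0.1, -1.1]
opening: 0.013
clock: 26.12
position: [0.4785, 0.0808, 0.0605]
ee_rot: [-0.707, 0.022, 0.707, 0.024]
wrist_force: [0.5, 0.4, -1.8]
opening: 0.013
t 26.12 pos [0.4785 0.0808 0.0605] psi -93.7 F [ 0.5  0.4 -1.8] open 0.013 j1,j6 [0.02 1.65] xtool_z -1.0
shift now-axes [42.4  1.3 -0.2] rotvec [0.07 0.01 0.19] shift final-axes [42.4  1.1 -0.2]
station0.0463 n 3314 c 597.4 11.0 wh 201.4 8.9 ang 87.47
slab0.0506 n 7354 c 523.6 78.6 wh 36.0 93.5 ang 85.73
[0.53222956 0.078926   0.05098629]
```

View pics/w5.png

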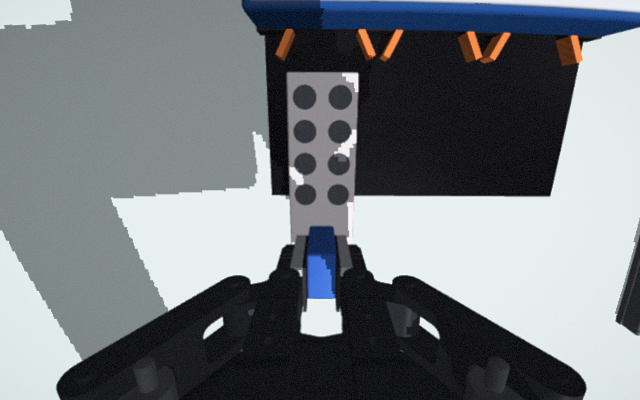

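The slab is straight in line with the left slot, about 1.7 mm to the left. I'll lower and correct.

```bash
python3 -m inch '[20,1.7,0,0,0,0,18,0,0,0,0,0,3,0,0,0,0,0,0,0,0,0,0,0,0,0,0,0,0,0]' && python3 go.py 0.5534 0.0747 0.0176 -93.8
```

```text
clock: 26.8
position: [0.4788, 0.0788, 0.0199]
ee_rot: [0.707, -0.022, -0.706, -0.025]
wrist_force: [-0.0, -0.3, -0.4]
opening: 0.013
t 26.8 pos [0.4788 0.0788 0.0199] psi -93.8 F [-0.  -0.3 -0.4] open 0.013 j1,j6 [0.02 1.65] xtool_z -1.0
shift now-axes [  2.3  -0.8 -74.7] rotvec [ 0.01 -0.03  0.19] shift final-axes [  2.3  -0.9 -74.7]
```

```bash
python3 -m inch '[1.5,-0.5,0,0,0,0,0,0,-15,0,0,0,0,0,-15,0,0,0,0,0,-12,0,0,0,0,0,0,0,0,0]' && python3 go.py 0.5534 0.0747 0.0176 -93.8 && python3 -m inch '[0,0,-15,0,0,0,0,0,-12,0,0,0,0,0,-6,0,0,0,0,0,0,0,0,0]' && python3 go.py 0.5534 0.0747 0.0176 -93.8
```

```text
clock: 27.42
position: [0.5215, 0.0762, 0.0175]
ee_rot: [0.707, -0.022, -0.707, -0.025]
wrist_force: [-0.7, -0.6, -1.6]
opening: 0.013
t 27.43 pos [0.5215 0.0762 0.0175] psi -93.8 F [-0.7 -0.6 -1.6] open 0.013 j1,j6 [0.01 1.64] xtool_z -1.0
shift now-axes [ -0.1  -0.6 -31.9] rotvec [-0.02 -0.    0.19] shift final-axes [ -0.1  -0.6 -31.9]
clock: 27.92
position: [0.553, 0.0742, 0.0171]
ee_rot: [-0.706, 0.022, 0.707, 0.025]
wrist_force: [-0.3, 0.1, 0.1]
opening: 0.013
t 27.93 pos [0.553  0.0742 0.0171] psi -93.8 F [-0.3  0.1  0.1] open 0.013 j1,j6 [0.01 1.64] xtool_z -1.0
shift now-axes [-0.5 -0.6 -0.4] rotvec [-0.    0.08  0.18] shift final-axes [-0.5 -0.6 -0.4]
```

```bash
python3 -m inch '[0,0,-1.5,0,0,0,0,0,0,0,0,0]' && python3 -m inch '[0,0,-1.5,0,0,0,0,0,0,0,0,0]'
```

```text
clock: 28.18
position: [0.5538, 0.0742, 0.0171]
ee_rot: [-0.706, 0.022, 0.707, 0.025]
wrist_force: [-0.6, 0.1, -0.2]
opening: 0.0125
clock: 28.42
position: [0.5548, 0.0741, 0.0171]
ee_rot: [-0.706, 0.022, 0.708, 0.025]
wrist_force: [-2.5, 0.1, 1.1]
opening: 0.0131
```

```bash
python3 -m inch '[0,0,-1.5,0,0,0,0,0,0,0,0,0]' && python3 -m inch '[0,0,0,0,0,0,0,0,0,0,0,0,-40,0,0,0,0,0,-60,0,0,0,0,0,-60,0,0,0,0,0]' 0.5 && python3 -m inch '[-60,0,0,0,0,0,0,-40,0,0,0,0,0,0,0,0,0,0]'
python3 - <<'E'
from h import *
c=cam('wrist');X=cloud(c)
comp(X,zone(X,.48,.6,-.13,.14,.037,.049)&blue(c),'seated tab')
comp(X,zone(X,.3,.57,.18,.48,.036,.049)&blue(c),'bluetab')
comp(X,zone(X,.3,.57,.18,.48,.004,.012),'slab',100)
comp(X,zone(X,.5,.57,.04,.1,.004,.012),'seated slab',100)
E
python3 go.py 0.4203 0.3234 0.2 73.5
```

```text
clock: 28.68
position: [0.5548, 0.0741, 0.0171]
ee_rot: [-0.704, 0.022, 0.709, 0.024]
wrist_force: [-6.0, 1.4, 6.3]
opening: 0.0129
clock: 29.3
position: [0.5575, 0.0733, 0.1787]
ee_rot: [-0.706, 0.022, 0.707, 0.025]
wrist_force: [0.7, 0.5, 0.3]
opening: 0.0427
clock: 29.68
position: [0.5611, 0.1149, 0.2391]
ee_rot: [0.708, -0.021, -0.706, -0.024]
wrist_force: [-0.2, 0.3, 0.5]
opening: 0.0427
seated tab0.0448 n 332 c 598.6 -15.5 wh 170.4 10.7 ang 87.12
seated tab0.0434 n 227 c 553.8 75.8 wh 13.8 23.8 ang 85.68
bluetab0.0431 n 204 c 454.4 418.9 wh 14.2 23.0 ang 72.49
slab0.0076 n 1563 c 490.6 409.0 wh 38.4 110.7 ang 73.16
seated slab0.0075 n 394 c 553.6 75.1 wh 36.2 34.3 ang 87.29
t 29.73 pos [0.5603 0.1137 0.2377] psi -93.7 F [ 0.2 -0.2 -0.3] open 0.0425 j1,j6 [0.08 1.71] xtool_z -1.0
shift now-axes [  38.4 -200.1  153.2] rotvec [12.81  0.03  0.17] shift final-axes [  37.7 -161.3  193.8]
```

```bash
T='';  python3 -m inch '[0,0,0,-10.5,0,0,0,0,0,-10.5,0,0,0,0,0,-10.5,0,0,0,0,0,-10.5,0,0,0,0,0,-10.5,0,0]' >/dev/null && python3 -m inch '[0,0,0,-10.5,0,0,0,0,0,-10.5,0,0,0,0,0,-10.5,0,0,0,0,0,-10.5,0,0,0,0,0,-10.5,0,0]' >/dev/null && python3 -m inch '[0,0,0,-10.5,0,0,0,0,0,-10.5,0,0,0,0,0,-10.5,0,0,0,0,0,-10.5,0,0,0,0,0,-10.5,0,0]' >/dev/null && python3 -m inch '[0,0,0,-9,0,0,0,0,0,0,0,0]' && python3 go.py 0.4541 0.4192 0.1 73
```

```text
clock: 31.85
position: [0.5596, 0.1122, 0.2361]
ee_rot: [0.108, 0.7, -0.106, 0.698]
wrist_force: [-0.1, 0.8, 0.4]
opening: 0.0427
t 31.85 pos [0.5596 0.1122 0.2361] psi 72.6 F [-0.1  0.8  0.4] open 0.0427 j1,j6 [ 0.07 -1.19] xtool_z -1.0
shift now-axes [ 137.3  261.  -192.1] rotvec [-0.45 -0.22 -0.09] shift final-axes [ 136.1  262.7 -190.6]
```

```bash
python3 -m inch '[0,44,-32,-0.4,0,0,0,44,-32,0,0,0,0,44,-32,0,0,0,0,44,-32,0,0,0,0,44,-32,0,0,0]' && python3 -m inch '[20,41,-31,0,0,0,50,0,0,0,0,0,50,0,0,0,0,0,0,0,0,0,0,0,0,0,0,0,0,0]' && python3 go.py 0.4541 0.4192 0.016 73
python3 - <<'E'
from h import *
c=cam('wrist');X=cloud(c);save(c,'w6.png')
comp(X,zone(X,.3,.57,.18,.48,.036,.049)&blue(c),'bluetab')
comp(X,zone(X,.3,.57,.18,.48,.004,.012),'slab',100)
E
```

```text
clock: 32.48
position: [0.4707, 0.3712, 0.2378]
ee_rot: [0.106, 0.7, -0.104, 0.699]
wrist_force: [0.4, 0.0, 0.4]
opening: 0.0425
clock: 33.1
position: [0.4545, 0.4192, 0.1199]
ee_rot: [0.106, 0.699, -0.103, 0.699]
wrist_force: [-0.4, 0.7, 1.5]
opening: 0.0428
t 33.1 pos [0.4545 0.4192 0.1199] psi 73.0 F [-0.4  0.7  1.5] open 0.0428 j1,j6 [ 0.63 -0.65] xtool_z -1.0
shift now-axes [103.9  -0.5  -0.3] rotvec [ 0.01 -0.05 -0.24] shift final-axes [ 1.039e+02 -1.000e-01 -4.000e-01]
bluetab0.0431 n 490 c 453.1 420.9 wh 13.1 24.1 ang 72.74
slab0.0074 n 3298 c 490.1 409.1 wh 36.1 110.3 ang 73.02
```

```bash
python3 -m inch '[52,0.5,0,0,0,0,50,0.5,0,0,0,0,0,0,0,0,0,0,0,0,0,0,0,0,0,0,0,0,0,0]' && python3 -m inch '[0,0,0,0,0,0,0,0,0,0,0,0,0,0,0,0,0,0,0,0,0,0,0,0]' 0 60 && python3 go.py 0.4536 0.42 0.016 73 && python3 -m inch '[-40,0,0,-6.6,0,0,-50,0,0,-6.6,0,0,0,0,0,0,0,0,0,0,0,0,0,0]' && python3 go.py 0.4699 -0.052 0.06 86.2
```

```text
clock: 33.78
position: [0.4564, 0.4222, 0.0206]
ee_rot: [0.107, 0.698, -0.101, 0.701]
wrist_force: [-0.3, 0.5, -0.3]
opening: 0.0429
clock: 34.28
position: [0.4548, 0.4211, 0.0185]
ee_rot: [0.106, 0.699, -0.102, 0.7]
wrist_force: [-1.1, -0.2, 6.9]
opening: 0.0129
t 34.27 pos [0.4548 0.4211 0.0185] psi 73.1 F [-1.1 -0.2  6.9] open 0.0129 j1,j6 [ 0.63 -0.65] xtool_z -1.0
shift now-axes [ 2.5 -1.4 -0.8] rotvec [ 0.11 -0.02 -0.29] shift final-axes [ 2.5 -1.4 -0.8]
clock: 34.78
position: [0.4531, 0.4195, 0.106]
ee_rot: [0.024, 0.708, -0.022, 0.706]
wrist_force: [-0.4, -0.7, -1.1]
opening: 0.013
t 34.77 pos [0.4531 0.4195 0.106 ] psi 86.3 F [-0.4 -0.7 -1.1] open 0.013 j1,j6 [ 0.63 -0.88] xtool_z -1.0
shift now-axes [  44.7 -469.5   47.6] rotvec [ 0.07 -0.13 -0.14] shift final-axes [  46.  -469.4   48.1]
```

```bash
python3 -m inch '[0,-58,6,0,0,0,0,-58,6,0,0,0,0,-58,6,0,0,0,0,-58,6,0,0,0,0,-58,6,0,0,0]' && python3 -m inch '[0,-59,6,0,0,0,0,-60,6,0,0,0,0,-60,6,0,0,0,20,0,0,0,0,0,25,0,0,0,0,0]' && python3 -m inch '[0,0,0,0,0,0,0,0,0,0,0,0]' && python3 go.py 0.4699 -0.052 0.019 86.2
python3 - <<'E'
from h import *
c=cam('wrist');X=cloud(c);save(c,'w6.png')
H,S,V=hsv(c)
comp(X,zone(X,.43,.6,-.1,0,.03,.068)&(V>110)&(S<60),'slab',60)
E
```

```text
clock: 35.4
position: [0.4626, 0.1266, 0.1032]
ee_rot: [0.024, 0.709, -0.022, 0.705]
wrist_force: [0.6, 0.1, -0.5]
opening: 0.0127
clock: 36.02
position: [0.4698, -0.052, 0.0579]
ee_rot: [0.025, 0.708, -0.023, 0.705]
wrist_force: [0.2, 0.2, -1.4]
opening: 0.0125
clock: 36.28
position: [0.4705, -0.0507, 0.0594]
ee_rot: [0.024, 0.708, -0.021, 0.706]
wrist_force: [0.7, -0.0, -0.0]
opening: 0.0132
t 36.27 pos [ 0.4705 -0.0507  0.0594] psi 86.3 F [ 0.7 -0.  -0. ] open 0.0132 j1,j6 [-0.26 -1.77] xtool_z -1.0
shift now-axes [40.3 -1.5 -0.4] rotvec [ 0.11 -0.19 -0.2 ] shift final-axes [40.4 -1.3 -0.5]
slab0.0481 n 1345 c 461.6 -49.4 wh 35.9 19.0 ang 87.06
```

View pics/w6.png

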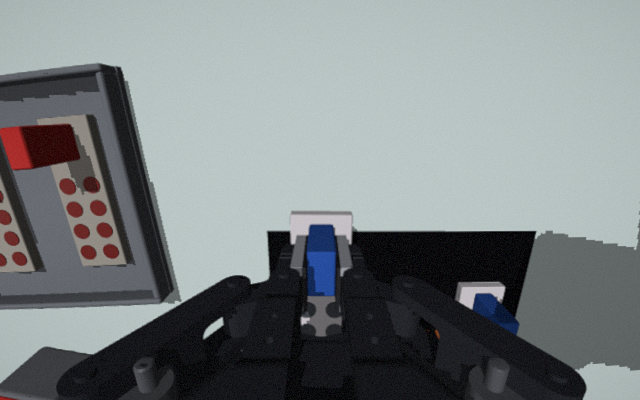

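The cassette is held (tail 290–352 × 211–232, blue tab at (321,260)) about 1.7 mm left of slot 0's line. Correcting, lowering and inserting.

```bash
python3 -m inch '[20,-1.7,0,0,0,0,18,0,0,0,0,0,0,0,0,0,0,0,0,0,0,0,0,0]' && python3 go.py 0.5447 -0.057 0.0192 86.2
```

```text
clock: 36.83
position: [0.4721, -0.0527, 0.023]
ee_rot: [0.024, 0.707, -0.022, 0.707]
wrist_force: [0.3, 0.1, -1.3]
opening: 0.0129
t 36.83 pos [ 0.4721 -0.0527  0.023 ] psi 86.3 F [ 0.3  0.1 -1.3] open 0.0129 j1,j6 [-0.26 -1.77] xtool_z -1.0
shift now-axes [ 3.9  0.4 72.7] rotvec [ 0.12  0.03 -0.16] shift final-axes [ 3.8  0.5 72.7]
```

```bash
python3 -m inch '[3.5,0,0,0,0,0,0,0,0,0,0,0,0,0,15,0,0,0,0,0,15,0,0,0,0,0,10,0,0,0]' && python3 go.py 0.5447 -0.057 0.019 86.2 && python3 -m inch '[0,0,10,0,0,0,0,0,12,0,0,0,0,0,8,0,0,0,0,0,0,0,0,0]' && python3 go.py 0.5447 -0.057 0.019 86.2
```

```text
clock: 37.45
position: [0.5126, -0.0555, 0.0187]
ee_rot: [0.024, 0.707, -0.022, 0.707]
wrist_force: [0.5, -0.5, -0.5]
opening: 0.0131
t 37.45 pos [ 0.5126 -0.0555  0.0187] psi 86.3 F [ 0.5 -0.5 -0.5] open 0.0131 j1,j6 [-0.25 -1.75] xtool_z -1.0
shift now-axes [-0.3  0.5 32.1] rotvec [ 0.1   0.   -0.17] shift final-axes [-0.3  0.6 32.1]
clock: 37.95
position: [0.5422, -0.0573, 0.0185]
ee_rot: [0.024, 0.707, -0.022, 0.707]
wrist_force: [0.9, -0.0, -0.3]
opening: 0.0132
t 37.95 pos [ 0.5422 -0.0573  0.0185] psi 86.3 F [ 0.9 -0.  -0.3] open 0.0132 j1,j6 [-0.24 -1.74] xtool_z -1.0
shift now-axes [-0.5  0.5  2.5] rotvec [ 0.1   0.03 -0.17] shift final-axes [-0.5  0.5  2.5]
```

```bash
for i in 1 2; do :; done; python3 -m inch '[0,0,2,0,0,0,0,0,0,0,0,0]' && python3 -m inch '[0,0,1.5,0,0,0,0,0,0,0,0,0]' && python3 -m inch '[0,0,1.5,0,0,0,0,0,0,0,0,0]'
```

```text
clock: 38.2
position: [0.5425, -0.0573, 0.0185]
ee_rot: [0.024, 0.708, -0.022, 0.706]
wrist_force: [-2.6, -0.4, 4.3]
opening: 0.013
clock: 38.45
position: [0.5438, -0.0573, 0.0185]
ee_rot: [0.024, 0.708, -0.022, 0.706]
wrist_force: [-3.9, 0.6, 5.7]
opening: 0.0126
clock: 38.7
position: [0.5454, -0.0574, 0.0185]
ee_rot: [0.024, 0.708, -0.022, 0.706]
wrist_force: [-3.1, 0.8, 5.8]
opening: 0.013
```

```bash
python3 -m inch '[0,0,1.5,0,0,0,0,0,0,0,0,0]' && python3 -m inch '[0,0,1,0,0,0,0,0,0,0,0,0]'
```

```text
clock: 38.95
position: [0.5456, -0.0574, 0.0184]
ee_rot: [0.024, 0.709, -0.021, 0.705]
wrist_force: [-7.2, 0.3, 9.4]
opening: 0.0128
clock: 39.2
position: [0.5455, -0.0573, 0.0184]
ee_rot: [0.024, 0.71, -0.021, 0.704]
wrist_force: [-11.4, -0.7, 12.0]
opening: 0.0128
```

At the stop. Release, lift, turn for the breaker and check everything.

```bash
python3 -m inch '[0,0,-0.7,0,0,0,0,0,0,0,0,0,0,0,0,0,0,0,-40,0,0,0,0,0,-60,0,0,0,0,0]' 0.5 && python3 -m inch '[-60,0,0,0,0,0,-60,0,0,0,0,0,0,0,0,10.5,0,0,0,0,0,10.5,0,0,0,0,0,10.5,0,0]' && python3 -m inch '[0,0,0,10.5,0,0,0,0,0,10.5,0,0,0,0,0,10.5,0,0,0,0,0,10.5,0,0,0,0,0,10.5,0,0]' && python3 -m inch '[0,0,0,10.5,0,0,0,0,0,4.7,0,0,0,0,0,0,0,0,0,0,0,0,0,0]'
python3 - <<'E'
from h import *
c=cam('wrist');X=cloud(c);save(c,'w7.png')
comp(X,zone(X,.5,.575,-.1,.14,.037,.049)&blue(c),'seated tab')
comp(X,zone(X,.5,.57,-.1,.1,.004,.012),'seated slab',100)
comp(X,zone(X,.35,.54,-.34,-.17,.044,.054)&red(c),'redtab')
comp(X,zone(X,.37,.52,-.325,-.185,.0095,.016),'slab in tray',60)
comp(X,zone(X,.45,.58,-.46,-.34,.062,.074),'handle')
comp(X,zone(X,.54,.72,-.36,-.24,.08,.13),'paddle',4)
E
python3 go.py 0.630 -0.2973 0.2 -12.9
```

```text
clock: 39.83
position: [0.5457, -0.0574, 0.1167]
ee_rot: [0.024, 0.709, -0.021, 0.704]
wrist_force: [1.2, -1.0, 0.4]
opening: 0.0427
clock: 40.45
position: [0.5482, -0.0583, 0.2385]
ee_rot: [0.217, 0.674, -0.215, 0.673]
wrist_force: [-0.4, 0.2, -0.1]
opening: 0.0429
clock: 41.08
position: [0.5481, -0.0582, 0.2381]
ee_rot: [0.492, 0.51, -0.491, 0.507]
wrist_force: [-0.5, 0.1, -0.6]
opening: 0.0429
clock: 41.58
position: [0.548, -0.0583, 0.2382]
ee_rot: [0.553, 0.442, -0.552, 0.44]
wrist_force: [0.1, 0.4, 0.0]
opening: 0.0428
seated tab0.0434 n 303 c 554.2 74.3 wh 14.0 23.0 ang 86.67
seated tab0.0434 n 206 c 545.4 -56.0 wh 12.8 22.1 ang 87.21
seated slab0.0072 n 455 c 554.2 75.3 wh 36.1 33.3 ang 86.94
seated slab0.0075 n 557 c 549.2 -57.2 wh 36.0 43.5 ang 85.72
slab in tray0.0123 n 734 c 466.2 -216.3 wh 59.8 37.7 ang 0.8
slab in tray0.0123 n 720 c 457.2 -292.1 wh 35.8 82.8 ang 89.11
paddle0.1012 n 300 c 625.2 -295.3 wh 23.8 10.6 ang 73.6
t 41.62 pos [ 0.548  -0.0583  0.2383] psi -12.8 F [-0.7 -0.4 -0.4] open 0.0428 j1,j6 [-0.23 -0.01] xtool_z -1.0
shift now-axes [ 37.4 133.1 214.9] rotvec [ 0.06 -0.17  0.11] shift final-axes [ 38.3 133.2 214.7]
```

View pics/w7.png

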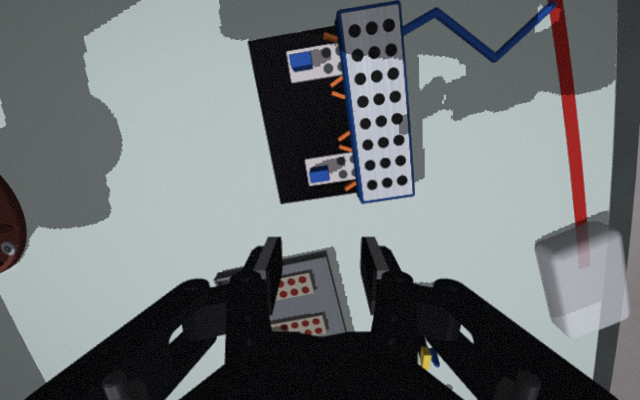

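Both fresh are home, with tabs at (554,74) and (545,−56) mm against the expected (553,75) and (545,−57). Now I'll straddle the breaker toggle.

```bash
python3 -m inch '[0,27,43,0,0,0,0,27,43,0,0,0,0,27,43,0,0,0,0,27,43,0,0,0,0,25,43,0,0,0]' && python3 -m inch '[40,0,0,0,0,0,0,0,0,0,0,0,0,0,0,0,0,0]'
python3 - <<'E'
from h import *
c=load('top0.npz');c=cam('top');X=cloud(c)
comp(X,zone(X,.45,.58,-.46,-.34,.062,.074),'handle')
E
python3 go.py 0.627 -0.2966 0.082 -12.9
```

```text
clock: 42.25
position: [0.6302, -0.2992, 0.2373]
ee_rot: [0.553, 0.442, -0.552, 0.44]
wrist_force: [0.3, -0.1, 0.0]
opening: 0.0425
clock: 42.62
position: [0.6297, -0.297, 0.1979]
ee_rot: [0.553, 0.442, -0.552, 0.44]
wrist_force: [0.9, 0.7, 0.3]
opening: 0.0423
t 42.67 pos [ 0.6303 -0.2971  0.1991] psi -12.8 F [-0.4 -0.2  0.7] open 0.0425 j1,j6 [-0.54 -0.32] xtool_z -1.0
shift now-axes [117.1  -3.3   0.5] rotvec [ 0.06 -0.14  0.  ] shift final-axes [117.1  -3.3   0.2]
```

```bash
python3 -m inch '[40,-3,0,0,0,0,40,0,0,0,0,0,37,0,0,0,0,0,0,0,0,0,0,0]' && python3 -m inch '[0,-10,0,0,0,0,0,-10,0,0,0,0,0,-8,0,0,0,0,0,0,0,0,0,0]' && python3 go.py 0.595 -0.289 0.082 -12.9
```

```text
clock: 43.18
position: [0.6247, -0.2945, 0.0782]
ee_rot: [-0.552, -0.444, 0.553, -0.438]
wrist_force: [-1.0, 0.3, 0.3]
opening: 0.0431
clock: 43.68
position: [0.5995, -0.2907, 0.0824]
ee_rot: [0.554, 0.441, -0.552, 0.44]
wrist_force: [-0.6, -0.7, 2.3]
opening: 0.0425
t 43.67 pos [ 0.5995 -0.2907  0.0824] psi -12.9 F [-0.6 -0.7  2.3] open 0.0425 j1,j6 [-0.56 -0.33] xtool_z -1.0
shift now-axes [ 0.4 -4.7 -0.6] rotvec [-0.01 -0.11 -0.02] shift final-axes [ 0.4 -4.7 -0.6]
```

```bash
python3 -m inch '[0,-4,0,0,0,0,0,0,0,0,0,0]' && python3 -m inch '[0,-3,0,0,0,0,0,0,0,0,0,0]'  && python3 -m inch '[0,-3,0,0,0,0,0,0,0,0,0,0]'
```

```text
clock: 43.92
position: [0.5962, -0.2898, 0.0813]
ee_rot: [0.554, 0.441, -0.552, 0.44]
wrist_force: [2.8, -0.8, 2.7]
opening: 0.0425
clock: 44.18
position: [0.5957, -0.2898, 0.0818]
ee_rot: [0.555, 0.439, -0.551, 0.442]
wrist_force: [8.6, -1.9, 0.1]
opening: 0.0431
clock: 44.42
position: [0.5949, -0.2897, 0.0827]
ee_rot: [0.556, 0.437, -0.55, 0.444]
wrist_force: [12.0, -2.3, -1.0]
opening: 0.0428
```

```bash
python3 -m inch '[0,-2,0,0,0,0,0,0,0,0,0,0]'
python3 - <<'E'
from h import *
c=cam('scene');H,S,V=hsv(c);X=cloud(c)
save(c,'s1.png')
comp(X,zone(X,.54,.72,-.36,-.24,.08,.13)&(H>18)&(H<36)&(S>110),'tip scene',3)
c=cam('wrist');H,S,V=hsv(c);X=cloud(c);save(c,'w8.png')
comp(X,zone(X,.54,.72,-.36,-.24,.08,.13)&(H>18)&(H<36)&(S>110),'tip wrist',3)
comp(X,zone(X,.45,.58,-.46,-.34,.062,.074),'handle')
E
```

```text
clock: 44.68
position: [0.5945, -0.2896, 0.0832]
ee_rot: [0.557, 0.436, -0.55, 0.445]
wrist_force: [14.3, -2.9, -3.1]
opening: 0.0428
tip scene0.0994 n 8 c 611.8 -280.6 wh 12.8 4.5 ang 4.76
tip wrist0.1013 n 1255 c 605.8 -291.3 wh 23.3 14.8 ang 77.59
tip wrist0.1044 n 3 c 575.5 -274.0 wh 1.1 0.2 ang 69.43
```

View pics/w8.png

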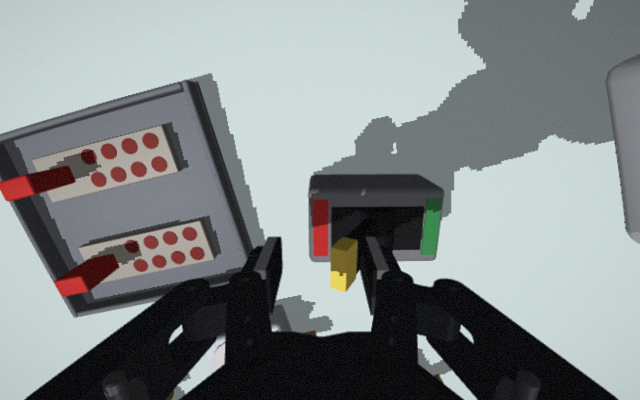

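The toggle leans to the red stripe between the fingers (yellow tip at (343,262)). It no longer moves under 14 N, so it is at the off stop. Now I'll throw it on.

```bash
python3 -m inch '[0,20,0,0,0,0,0,20,0,0,0,0,0,20,0,0,0,0,0,12,0,0,0,0,0,0,0,0,0,0]' && python3 -m inch '[0,4,0,0,0,0,0,0,0,0,0,0]' && python3 -m inch '[0,4,0,0,0,0,0,0,0,0,0,0]' && python3 go.py 0.665 -0.305 0.082 -12.9
```

```text
clock: 45.4
position: [0.6571, -0.303, 0.079]
ee_rot: [0.553, 0.443, -0.553, 0.439]
wrist_force: [-0.3, 0.9, 0.3]
opening: 0.0427
clock: 45.65
position: [0.6605, -0.304, 0.0795]
ee_rot: [0.553, 0.443, -0.553, 0.439]
wrist_force: [-2.8, 1.2, -0.8]
opening: 0.0428
clock: 45.9
position: [0.6645, -0.305, 0.0799]
ee_rot: [-0.553, -0.443, 0.553, -0.439]
wrist_force: [-5.2, 0.7, -0.1]
opening: 0.0428
t 45.9 pos [ 0.6645 -0.305   0.0799] psi -12.9 F [-5.2  0.7 -0.1] open 0.0428 j1,j6 [-0.53 -0.3 ] xtool_z -1.0
shift now-axes [-2.1  0.5 -0.1] rotvec [ 0.   -0.19  0.28] shift final-axes [-2.1  0.5 -0.1]
```

```bash
python3 -m inch '[0,3,0,0,0,0,0,0,0,0,0,0]' && python3 -m inch '[0,3,0,0,0,0,0,0,0,0,0,0]' && python3 -m inch '[0,2,0,0,0,0,0,0,0,0,0,0]'
```

```text
clock: 46.15
position: [0.6647, -0.305, 0.0796]
ee_rot: [-0.551, -0.445, 0.554, -0.437]
wrist_force: [-10.3, 2.5, 2.6]
opening: 0.0426
clock: 46.4
position: [0.665, -0.3051, 0.0793]
ee_rot: [-0.55, -0.447, 0.556, -0.435]
wrist_force: [-16.4, 3.3, 6.5]
opening: 0.0426
clock: 46.65
position: [0.6651, -0.3051, 0.0791]
ee_rot: [-0.549, -0.448, 0.557, -0.433]
wrist_force: [-20.1, 4.4, 9.1]
opening: 0.0428
```

```bash
python3 -m inch '[0,-9,0,0,0,0,0,-6,0,0,0,0,-40,0,0,0,0,0,-60,0,0,0,0,0,-60,0,0,0,0,0]' && python3 -m inch '[-60,-30,-30,0,0,0,-50,-30,-50,0,0,0,0,0,-50,0,0,0,0,0,0,0,0,0,0,0,0,0,0,0]'
python3 - <<'E'
from h import *
c=cam('wrist');H,S,V=hsv(c);X=cloud(c);save(c,'w9.png')
comp(X,zone(X,.54,.72,-.36,-.24,.085,.13)&(H>18)&(H<36)&(S>110),'tip',3)
comp(X,zone(X,.45,.58,-.46,-.34,.062,.074),'handle')
comp(X,zone(X,.45,.58,-.46,-.34,.025,.04),'vbase',60)
comp(X,zone(X,.35,.54,-.34,-.17,.044,.054)&red(c),'redtab')
comp(X,zone(X,.37,.52,-.325,-.185,.0095,.016),'slab in tray',60)
comp(X,zone(X,.6,.72,-.42,-.36,.015,.04)&blue(c),'pen')
c=cam('top');X=cloud(c);save(c,'top9.png')
comp(X,zone(X,.5,.575,-.1,.14,.037,.049)&blue(c),'seated tab top',8)
E
python3 go.py
```

```text
clock: 47.28
position: [0.6601, -0.3046, 0.2429]
ee_rot: [0.554, 0.441, -0.552, 0.441]
wrist_force: [0.2, -1.0, 0.5]
opening: 0.0428
clock: 47.9
position: [0.6369, -0.1804, 0.3331]
ee_rot: [0.554, 0.441, -0.552, 0.44]
wrist_force: [0.1, -0.1, 0.6]
opening: 0.0428
tip0.1007 n 159 c 654.2 -301.6 wh 22.3 15.0 ang 74.74
handle0.0674 n 208 c 505.2 -410.5 wh 52.5 13.9 ang 59.96
vbase0.0307 n 632 c 519.6 -411.6 wh 77.3 48.1 ang 88.1
redtab0.048 n 116 c 403.7 -216.4 wh 24.0 14.3 ang 0.14
redtab0.0483 n 97 c 406.2 -292.8 wh 24.6 12.8 ang 2.12
slab in tray0.0123 n 1093 c 442.8 -215.8 wh 110.1 36.7 ang 0.04
slab in tray0.0123 n 968 c 444.5 -292.8 wh 36.9 111.6 ang 89.6
pen0.025 n 24 c 657.8 -395.9 wh 5.3 6.8 ang 12.61
seated tab top0.0425 n 33 c 553.3 75.3 wh 11.7 21.2 ang 89.54
seated tab top0.0427 n 37 c 545.2 -54.4 wh 11.7 20.9 ang 88.79
t 48.0 pos [ 0.6364 -0.1812  0.3321] psi -13.0 F [-0.3 -0.6 -1.1] open 0.0428 j1,j6 [-0.38 -0.16] xtool_z -1.0
```

View pics/w9.png

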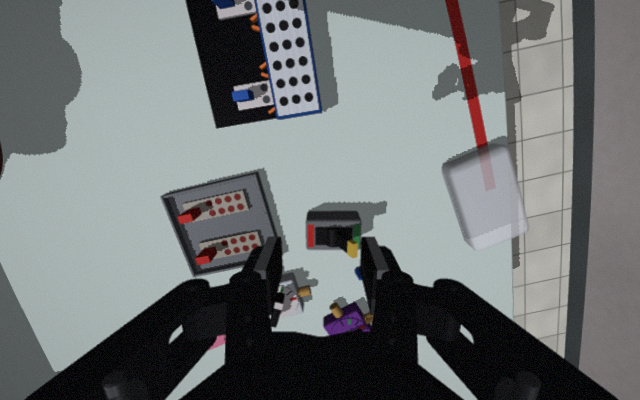

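View pics/top9.png

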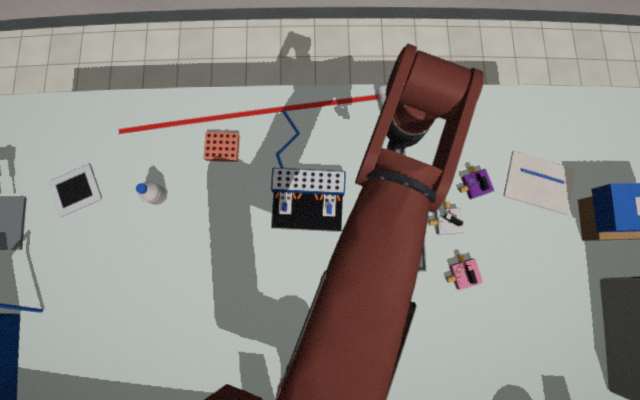

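Everything checks out: the toggle leans to green (352,248), two spent cassettes lie in the tray, both fresh are seated, and the bystanders haven't moved. Handing in.

```bash
python3 -c "
from workcell import r
print(r.close_job())"
```

```text
the job is handed in; nothing more can be done
None
```

The job is done and handed in at about 48 s of robot time. It reported no verdict. Only two spent and two fresh cassettes were present.

**What I did, in order:**
- **Valve:** turned from about 20° to 60°.
- **Spent cassettes:** both pulled and laid in the tray.
- **Fresh cassettes:** slid into slots 2 and 0, each to the stop.
- **Breaker:** pushed fully off, then fully on.

**Last checks:**
- **Fresh cassettes:** close wrist views, before the breaker was touched, put both tabs about 1 mm from their home positions. The final top view put slot 2's tab within 1 mm and slot 0's within about 3 mm. That view is coarse, and both readings are inside the 6 mm limit.
- **Spent cassettes:** both slabs read flat on the tray floor, with their top faces at 12.3 mm where 13 mm was expected.
- **Valve handle:** 61.3° in world axes right after release, about 60° relative to its base. A partly hidden final view gave 60.0° in world axes. Both are within tolerance.
- **Breaker:** it stopped moving under 14 N at the off end and 20 N at the on end. The yellow tip read about 25 mm each side of centre. That is less than the 29 mm expected at the stops, but the reading includes the paddle's visible side face. I took the forces as the proof that it reached both ends.
- **Bystanders:** the pen cap measured within about 2 mm of where it started. The bottle and tube rack look unmoved in the final top view, but I did not measure them.

Nothing was knocked aside, and I saw no slip of the grip.

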